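# Stack the toiletry cases on the wardrobe organiser

### The arm

A 7-joint arm with a two-finger parallel gripper is mounted at the origin on the work surface. World frame = base frame: x ahead of the robot, y to its left, z up, the work surface at z = 0. Lengths are in mm, angles in degrees, forces in N, time in s.
With the tool pointing down it reaches from about 425 to 825 mm from the base axis. Payload 3.6 kg.
Tool frame: the origin (TCP) lies at the very end of the fingers, on their centre line; the grasp point (between the pads) lies 19 mm behind it; x points along the fingers, z is the direction in which the jaws open and shut, and the axes are right-handed (so a half turn about x gives the same grasp; the last joint's range is limited). The gripper opens to 93 mm and grips with 3 to 60 N. Pads are 15 mm wide; open, the fingers measure 128 mm over their backs; the gripper's body (75 mm by 188 mm) begins 65 mm behind the grasp point.
Start: joints at [66.033, 35.231, -0.722, 81.555, 0.464, 63.22, -2.315], TCP at [248.213, -600.71, 218.64] pointing down, gripper open.
Joint ranges: [-178.69, 178.69], [-17.37, 117.87], [-77.05, 75.6], [15.02, 138.74], [-78.02, 258.01], [0.78, 113.62], [-162.83, 162.83]. Speed limits (degrees/s): [159.86, 159.86, 180, 180, 180, 180, 180].

### API

Orientations are given as [roll, pitch, yaw] about the fixed x, y, z axes, in that order (R = Rz(yaw) Ry(pitch) Rx(roll)).
In Python, from rig import * gives the robot as it stands. The module is installed in compiled form; this text tells all that it offers.
- The arm moves only by the tool arm_command, never from a script. Its argument "motion" is a list that holds one entry, the list of rows, each a list of 7 numbers: the turn, a rotation vector about the tool's x, y, z in degrees, then the shift along the tool's x, y, z in mm, then the finger opening in mm, from 0 to 93. In form: [[[rx, ry, rz, tx, ty, tz, hand], ...]]. A call has 1 to 12 rows; each row shifts and turns the pose as measured when the row begins, along the tool's axes as they then stand; what a row does not reach is not made up. A row lasts 1/10 s, in which the tool goes at most 50 mm and 8.59 degrees, less where a joint would pass 70% of its speed; a pose out of reach is approached as far as the arm can. A call is refused whole if a number of a shift passes 50 or a number of a turn 8.59, either way. A call with a gripper value outside its range is refused whole. The fingers move at their own pace and stop on an object; "grip_force" is the grip in N (left out, the last holds). Time passes only in rows, so rows that do not move let the fingers close. It gives the time, the measured TCP pose, the force and the opening at its end, in the units of the state.
- read_state(): the state, without advancing time (a new reading comes with each control period).
- read_camera(name): name is "side" or "top"; returns a dict with "image" (384x512x3 uint8, red, green, blue), "range_z" (384x512 float32, mm along the optical axis (not along the pixel's ray), 0 where there is no reading), "intrinsics" (3x3 intrinsics, pixels), "cam_to_world" (4x4, takes a point from camera to world coordinates). Camera axes: x right, y up, looking along -z (the intrinsics and any distortion apply to the point x, -y, -z); pixel columns grow to the right and rows downward; lengths in mm; the calibration is good to about 2 mm. A picture is of the moment at which its call begins.
- sign_off(): hands the job in, once; it reports no verdict.
The state is a dict: "time": time; "q": joint angles; "joint_velocities": joint speeds; "joint_torque": joint torques, N m; "ee_pos": TCP position; "orientation": TCP orientation; "contact_force": force on the tool from outside, world axes, zero at the start; "moment": the same for the moment, N m; "grip_width": finger opening in mm.
Only numpy, scipy, OpenCV 4.12 (cv2) and the standard library are available. Lean on these libraries where they do the work, as an engineer would, in place of code of your own. Each camera call takes 0.05 s, during which the arm holds its last target. There are 200 camera calls.

### The job

Put the grooming things away: build a neat, centred tower on the black rubber pad of the organiser's upper tray, first the wooden box with its long side along the pad's long side, then the round pink hair tie case on the box, and last, on the case, the square tin drawn up out of its packed crate. Lay the nail clipper flat in the middle of the cork mat, lengthwise; it may be done at any time. Leave the four small packs around the tin in the crate where they are.

Things in the scene. Friction and masses are not known exactly. Their poses are not given: they have to be found in the camera images.
- box_mid (a point): Rectangular brown wooden lidded box with a thin dark seam, 84 x 60 x 34 mm tall, about 90 g, lying flat on the shelf, loose. Origin at its centre, half-way up (17 mm above its underside); its x axis along the 84 mm side, z up.
- case_mid (a point): Round pink hard-silicone hair tie case, a plain disc 54 mm across and 30 mm tall, about 50 g, flat on the shelf, loose. Origin at its centre, half-way up (15 mm above its underside); z up.
- tin_mid (a point): Square aluminium tin, 40 x 40 x 72 mm tall, about 70 g, standing loose amid a fixed wooden crate (94 mm square, 28 mm high, floor 4 mm) with four packs touching it, one on each side. Origin at its centre, 36 mm above its underside; x, y square to its sides and the crate, z up. The packs reach 26 mm above its underside: only its upper 46 mm stands free to grip, fingertips above the packs.
- clipper_mid (a point): Steel nail clipper, closed, lying flat on the shelf, 80 mm long, 15 mm wide, 12 mm tall, about 45 g, loose. Origin at its centre, half-way up (6 mm above its underside); x along its length (either end may lead), z up.
- pad_mid (a point): Centre of the top of a black rubber pad, 104 x 80 mm, in the upper tray (190 x 200 mm, lip top 72 mm above the shelf) of a fixed clear acrylic two-tier organiser. Pad top 62 mm above the shelf. x along its 104 mm side, towards a black hairbrush 32 mm tall lying across the tray 70 mm from the pad centre; along y the tray is free for 95 mm either side; z up.
- mat_mid (a point): Centre of the upper face of a cork mat, 130 x 60 x 4 mm thick, fixed on the shelf (upper face 4 mm above it). x along its 130 mm side, z up.
- soap_mid (a point): White soap carton with a green stripe, 22 x 62 x 26 mm tall, packed in the crate against the tin; origin at its centre, half-way up, its own y axis along its length. It is loose and stays in the crate, on the tin's +x side.
- nailbrush_mid (a point): Brown wooden nail brush block, 22 x 62 x 26 mm tall, packed in the crate against the tin; origin at its centre, half-way up, its own y axis along its length. It is loose and stays in the crate, on the tin's +y side.
- plasters_mid (a point): Grey sticking-plaster tin, 22 x 62 x 26 mm tall, packed in the crate against the tin; origin at its centre, half-way up, its own y axis along its length. It is loose and stays in the crate, on the tin's -x side.
- floss_mid (a point): Blue plastic floss box, 22 x 62 x 26 mm tall, packed in the crate against the tin; origin at its centre, half-way up, its own y axis along its length. It is loose and stays in the crate, on the tin's -y side.
There are look-alikes about, which are no part of the job. Of the things that look like the part that bears box_mid, take the one that is nearest to the robot's base at the start. Of the things that look like the part that bears tin_mid, take the one that is farthest from the robot's base at the start.

How it is judged (in metres and radians):
On the way, in this order (a step that is already met when the one before it is completed fails the run):
1. the wooden box lies on the pad (horizontal distance between box_mid and pad_mid below 0.012 m and z of box_mid in the frame of pad_mid between 0.013 and 0.021 m and angle between box_mid's own z axis and vertical below 0.12 rad and angle between the x axis of box_mid and the x axis of pad_mid, either way round below 0.25 rad), for 0.2 s.
2. the pink case lies on the wooden box on the pad (all of step 1 and horizontal distance between case_mid and box_mid below 0.012 m and z of case_mid in the frame of box_mid between 0.028 and 0.036 m and angle between case_mid's own z axis and vertical below 0.12 rad), for 0.2 s.
3. the tin stands on the pink case, on the box, on the pad (all of step 2 and horizontal distance between tin_mid and case_mid below 0.012 m and z of tin_mid in the frame of case_mid between 0.047 and 0.055 m and angle between tin_mid's own z axis and vertical below 0.12 rad), for 0.2 s.
At the end, for the whole second after the job is handed in: Box flat on the pad, case flat on the box, tin upright on the case, each centred within 12 mm on what bears it; box long side within 0.25 rad of the pad's; clipper flat on the mat, within 14 mm and 0.25 rad; four packs within 20 mm of their start; all at rest (all of step 3 and horizontal distance between clipper_mid and mat_mid below 0.014 m and z of clipper_mid in the frame of mat_mid between 0.002 and 0.01 m and angle between the x axis of clipper_mid and the x axis of mat_mid, either way round below 0.25 rad and angle between clipper_mid's own z axis and vertical below 0.12 rad and linear speed of each of box, case, tin, clipper below 0.02 m/s and distance of each of soap_mid, nailbrush_mid, plasters_mid, floss_mid from where it was at the start of the episode below 0.02 m); the robot touches nothing.
It fails at once if one of the four packs is pulled up or pushed out of its place in the crate (more than 30 mm) (distance of any of soap_mid, nailbrush_mid, plasters_mid, floss_mid from where it was at the start of the episode above 0.03 m).
It also fails if it takes over 128 s, if anything falls off the work surface, if the arm or the gripper's body presses on something with over 40 N, if the wrist force passes 120 N, or if a joint passes its speed limit or range.

## Working session

There is one attempt and no reset: what is moved stays moved. The work goes in short steps, Python scripts to look and compute and a tool call to move; the robot and the scene stay as the last step left them, time stands still between calls to the robot, and variables do not carry over. Pictures are saved under pics/ and viewed, about 12 in all and at most 16, crops included, and the job is handed in when it is done.

Besides the shell and the picture viewer there is one more tool, called after "Request:" as name(argument=value, ...), one argument or row to a line, values as JSON. arm_command: Moves the arm, as the interface text tells. Its arguments: {"type":"object","properties":{"motion":{"type":"array","items":{"type":"array","items":{"type":"array","items":{"type":"number"}}}},"grip_force":{"type":"number"}},"required":["motion"]}

```bash
mkdir -p pics
cat > h.py <<'E'
from rig import *
import numpy as np, cv2
from scipy.spatial.transform import Rotation as R
def cam(n):
    c=read_camera(n); K=c["intrinsics"];T=c["cam_to_world"];z=c["range_z"].astype(float)
    v,u=np.mgrid[0:384,0:512]
    P=np.stack([(u-K[0,2])/K[0,0]*z,-(v-K[1,2])/K[1,1]*z,-z],-1)
    W=P@np.array(T)[:3,:3].T+np.array(T)[:3,3]; W[z==0]=np.nan
    return c,W
def save(c,name,box=None,s=1):
    im=c["image"][...,::-1]
    if box: im=im[box[1]:box[3],box[0]:box[2]]
    cv2.imwrite("pics/"+name,cv2.resize(im,None,fx=s,fy=s,interpolation=cv2.INTER_CUBIC))
E
python3 - <<'E'
from h import *
s=read_state();print({k:np.round(v,2) for k,v in s.items()})
for n in("top","side"):
    c,W=cam(n);print(n,c["intrinsics"],np.round(c["cam_to_world"],3),[k for k in c]);save(c,n+"0.png",None,1.5)
    np.savez(n+"0.npz",W=W,im=c["image"])
E
```

```text
{'time': np.float64(0.0), 'q': array([66.03, 35.29, -0.72, 81.64,  0.46, 63.22, -2.31]), 'joint_velocities': array([-0.05,  0.08, -0.08, -0.05,  0.  , -0.  ,  0.  ]), 'joint_torque': array([ 0.000e+00, -4.589e+01,  2.100e-01, -1.657e+01, -6.000e-02,
        2.000e-02,  0.000e+00]), 'ee_pos': array([ 247.91, -600.01,  217.49]), 'orientation': array([-178.97,   89.85,  113.48]), 'contact_force': array([ 0.59, -0.33,  0.72]), 'moment': array([-0.01, -0.06,  0.01]), 'grip_width': np.float64(93.15)}
top [[493.87683857   0.         256.60843837]
 [  0.         493.87683857 188.17403088]
 [  0.           0.           1.        ]] [[-5.000000e-03  9.900000e-01 -1.440000e-01  3.900530e+02]
 [-1.000000e+00 -2.000000e-03  2.200000e-02  1.800800e+01]
 [ 2.200000e-02  1.440000e-01  9.890000e-01  1.172661e+03]
 [ 0.000000e+00  0.000000e+00  0.000000e+00  1.000000e+00]] ['image', 'range_z', 'intrinsics', 'cam_to_world']
side [[381.34816864   0.         253.04918661]
 [  0.         381.34816864 191.23102248]
 [  0.           0.           1.        ]] [[-9.99000e-01  4.60000e-02 -2.80000e-02  5.13904e+02]
 [-5.30000e-02 -7.50000e-01  6.59000e-01  6.01695e+02]
 [ 9.00000e-03  6.60000e-01  7.51000e-01  7.14993e+02]
 [ 0.00000e+00  0.00000e+00  0.00000e+00  1.00000e+00]] ['image', 'range_z', 'intrinsics', 'cam_to_world']
```

View pics/top0.png

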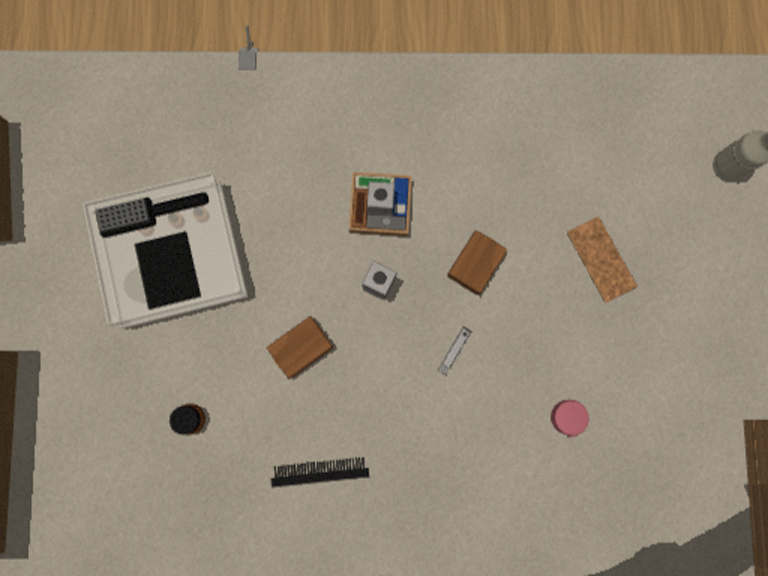

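View pics/side0.png

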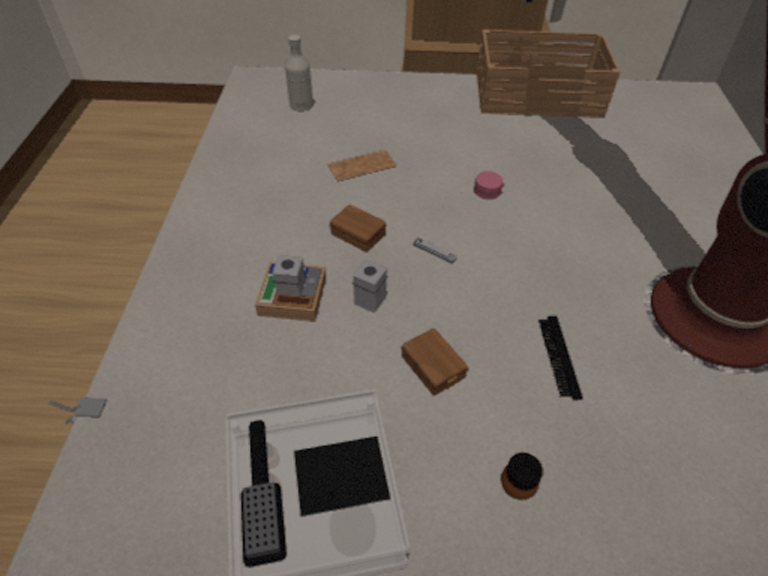

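The top view shows boxes at (300,347) and (477,262), tins at (380,195) in the crate and (380,280) loose, the case at (571,418), the clipper at (455,350), the mat at (602,259) and the pad at (167,270). By description I choose the lower box, which is nearest the base, and the crate tin, which is farthest. Next I'll measure them all.

```bash
cat >> h.py <<'E'
def fit(W,m,roi,zr=None):
    "min-area rect in world of mask within native-pixel roi"
    k=np.zeros(m.shape,bool);k[roi[1]:roi[3],roi[0]:roi[2]]=1;k&=m
    if zr:
        with np.errstate(invalid='ignore'): k&=(W[...,2]>zr[0])&(W[...,2]<zr[1])
    n,l,st,_=cv2.connectedComponentsWithStats(k.astype(np.uint8))
    k=l==1+np.argmax(st[1:,4]); P=W[k];P=P[~np.isnan(P[:,0])]
    (cx,cy),(w,h),a=cv2.minAreaRect(P[:,:2].astype(np.float32))
    if w<h:w,h,a=h,w,a+90
    return np.round([cx,cy,np.median(P[:,2]),w,h,(a+90)%180-90,*P[:,:2].mean(0),len(P)],1)
E
python3 - <<'E'
from h import *
d=np.load("top0.npz");W,im=d["W"],d["im"].astype(int)
al=np.ones(im.shape[:2],bool)
r=lambda *a:[int(x/1.5) for x in a]
print("  cx cy z w h ang  mean n")
print("boxA",fit(W,al,r(250,300,350,395),(20,60)))
print("boxB",fit(W,al,r(430,215,520,310),(20,60)))
print("tinIn",fit(W,al,r(340,160,420,240),(60,100)))
print("tinOut",fit(W,al,r(340,250,410,310),(60,100)))
print("crate",fit(W,al,r(340,160,420,240),(15,100)))
print("case",fit(W,al,r(540,390,600,445),(15,60)))
print("clip",fit(W,al,r(425,310,485,390),(6,30)))
sat=im.max(2)-im.min(2)
print("mat",fit(W,sat>45,r(555,205,650,310)))
print("pad",fit(W,im.max(2)<60,r(130,225,210,315)))
print("tray",fit(W,al,r(60,160,270,340),(50,80)))
c=dict(image=d["im"]);save(c,"crop1.png",(165,100,360,260),4)
s=np.load("side0.npz");WS=s["W"];ims=s["im"].astype(int)
print("side boxA",fit(WS,al,r(390,320,480,400),(25,60)),"tinIn",fit(WS,al,r(250,240,335,325),(65,100)),"case",fit(WS,al,r(465,165,515,205),(20,60)),"pad",fit(WS,ims.max(2)<60,r(290,430,395,518)),sep="\n")
k=(ims.max(2)-ims.min(2))>45
print("mat",fit(WS,k,r(315,140,410,190)),"clip",fit(WS,al,r(405,228,465,268),(6,30)),sep="\n")
E
```

```text
cx cy z w h ang  mean n
boxA [455.6 125.9  34.3  86.   60.6 -53.9 455.5 124.9 976. ]
boxB [ 589.8 -152.8   34.5   87.6   60.4  -32.6  587.9 -151.4  919. ]
tinIn [ 6.842e+02  3.000e-01  7.650e+01  4.080e+01  3.960e+01 -2.800e+00
  6.825e+02  4.000e-01  3.210e+02]
tinOut [556.8   2.7  72.5  39.9  39.7 -26.4 556.2   2.6 316. ]
crate [ 6.845e+02  4.000e-01  3.140e+01  9.550e+01  9.400e+01 -3.500e+00
  6.801e+02  6.000e-01  1.557e+03]
case [ 347.2 -289.7   30.1   53.    52.1  -26.4  346.8 -289.1  466. ]
clip [ 451.4 -115.8   11.2   80.3   15.1  -31.1  451.7 -115.9  210. ]
mat [ 598.8 -358.     4.8  129.7   63.3   26.6  597.6 -357.1 1289. ]
pad [ 571.5  322.1   62.9  102.5   79.6   14.4  571.6  321.9 1537. ]
tray [ 605.   331.2   62.1  201.6  191.8  -75.9  600.5  327.9 7020. ]
side boxA
[453.3 129.1  32.6  85.7  59.9 -54.4 453.5 131.4 931. ]
tinIn
[681.6   3.5  74.5  40.3  40.   86.9 680.6   6.8 264. ]
case
[ 344.5 -287.2   28.4   51.7   51.2   40.6  344.6 -284.1  198. ]
pad
[ 569.2  323.9   60.9  102.1   80.    14.1  569.4  325.4 2473. ]
mat
[ 595.2 -356.1    2.7  127.9   61.7   26.3  595.9 -353.5  473. ]
clip
[ 448.4 -113.5    9.5   80.5   16.5  -32.2  449.3 -112.6  127. ]
```

View pics/crop1.png

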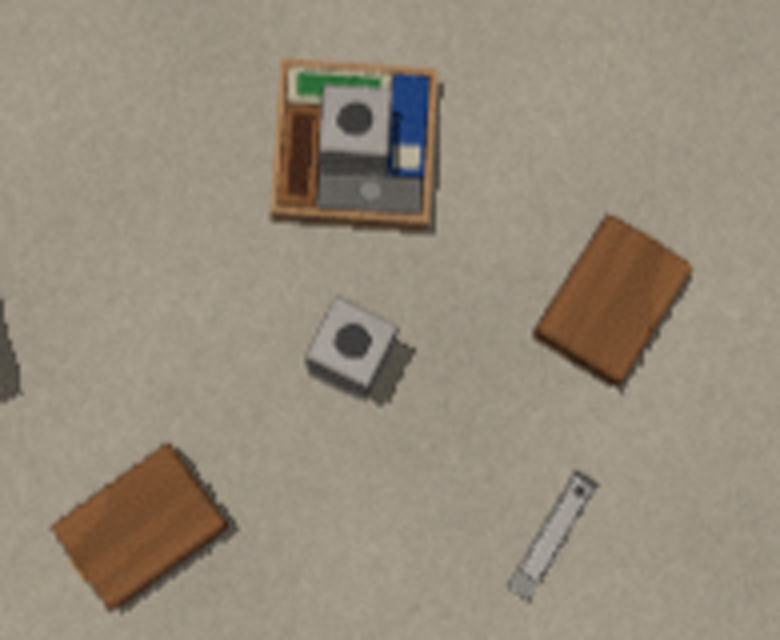

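The close crop settles the choice. The nearest box is A at crop (140,527), 472 mm from the base against 609 for B. The tin is the crate one at (355,118), 683 mm out. Sizes and heights agree with the text. The two cameras differ by about 3 mm, so I'll use the averages. Next is a planning helper.

```bash
cat >> h.py <<'E'
def plan(x,y,z,jaw=None,q=1):
    "prints turn to make first (deg, tool axes) and then shift (mm, tool axes after the turn)"
    s=read_state();Rm=R.from_euler("xyz",s["orientation"],degrees=True).as_matrix();p=np.array(s["ee_pos"])
    ja=np.degrees(np.arctan2(Rm[1,2],Rm[0,2])); out=[]
    opts=[ja] if jaw is None else [jaw,jaw+180]
    for a in opts:
        a=(a-ja+180)%360-180+ja; t=np.radians(a)
        X=np.array([0,0,-1.]);Z=np.array([np.cos(t),np.sin(t),0]);G=np.stack([X,np.cross(Z,X),Z],1)
        rv=R.from_matrix(Rm.T@G).as_rotvec(degrees=True)
        print("turn",np.round(rv,1),"shift",np.round(G.T@(np.array([x,y,z])-p),1))
    print("t %.1f pos"%s["time"],np.round(p,1),"jaw %.1f"%ja,"q1 %.0f q7 %.1f"%(s["q"][0],s["q"][6]),"w %.1f"%s["grip_width"],"F",np.round(s["contact_force"],1))
E
python3 - <<'E'
from h import *
plan(500,-200,218); plan(454.5,127.5,150,36)
E
```

```text
turn [ 0.  -0.1  0. ] shift [  -0.4  385.7 -273.5]
t 0.1 pos [ 248.  -600.1  217.6] jaw -67.6 q1 66 q7 -2.3 w 93.1 F [0.3 0.1 0.7]
turn [-1.036e+02 -1.000e-01 -1.000e-01] shift [ 67.6 467.2 594.8]
turn [76.4 -0.1  0.1] shift [  67.6 -467.2 -594.8]
t 0.1 pos [ 248.  -600.1  217.6] jaw -67.6 q1 66 q7 -2.3 w 93.1 F [0.3 0.1 0.7]
```

Request:
arm_command(
  motion=[
    [[-5, 0, 0, 0, 45, -8, 93], [-5, 0, 0, 0, 45, -8, 93], [-5, 0, 0, 0, 45, -8, 93], [-5, 0, 0, 0, 45, -8, 93], [-5, 0, 0, 0, 45, -8, 93], [-5, 0, 0, 0, 45, -8, 93], [-5, 0, 0, 0, 45, -8, 93], [-5, 0, 0, 0, 45, -8, 93], [-5, 0, 0, 0, 45, -8, 93], [-5, 0, 0, 0, 45, -8, 93], [-5, 0, 0, 0, 45, -8, 93], [-5, 0, 0, 0, 45, -8, 93]],
  ],
)

```text
time: 1.3
ee_pos: [506.7, -135.2, 209.0]
orientation: [169.9, 89.3, 163.7]
contact_force: [0.4, 0.2, -0.0]
grip_width: 93.1
```

```bash
python3 -c "
from h import *
plan(454.5,127.5,120,36)"
```

```text
turn [-42.2  -0.6  -0.4] shift [ 89.  243.2 112.1]
turn [137.8  -0.5   0.8] shift [  89.  -243.2 -112.1]
t 1.3 pos [ 506.7 -135.2  209. ] jaw -6.2 q1 26 q7 -4.2 w 93.1 F [ 0.4  0.2 -0. ]
```

Request:
arm_command(
  motion=[
    [[-7, 0, 0, 0, 0, 0, 93], [-7, 0, 0, 0, 0, 0, 93], [-7, 0, 0, 0, 0, 0, 93], [-7, 0, 0, 0, 0, 0, 93], [-7, 0, 0, 0, 0, 0, 93], [-7, 0, 0, 0, 0, 0, 93], [0, 0, 0, 15, 40, 19, 93], [0, 0, 0, 15, 40, 19, 93], [0, 0, 0, 15, 40, 19, 93], [0, 0, 0, 15, 40, 19, 93], [0, 0, 0, 15, 40, 19, 93], [0, 0, 0, 15, 40, 19, 93]],
  ],
)

```text
time: 2.5
ee_pos: [445.9, 134.7, 116.8]
orientation: [117.5, 89.2, 155.1]
contact_force: [0.9, 0.7, 0.8]
grip_width: 93.1
```

```bash
python3 -c "
from h import *
plan(454.5,127.5,5,36)
c,W=cam('top');save(c,'t1.png',(140,150,300,270),4)
al=np.ones(c['image'].shape[:2],bool)
np.savez('t1.npz',W=W,im=c['image'])
"
```

```text
turn [ 1.6 -0.4 -0.7] shift [111.8 -10.9   2.7]
turn [-178.4    1.1   -0.6] shift [111.8  10.9  -2.7]
t 2.5 pos [445.9 134.7 116.8] jaw 37.6 q1 1 q7 -4.3 w 93.1 F [0.9 0.7 0.8]
```

View pics/t1.png

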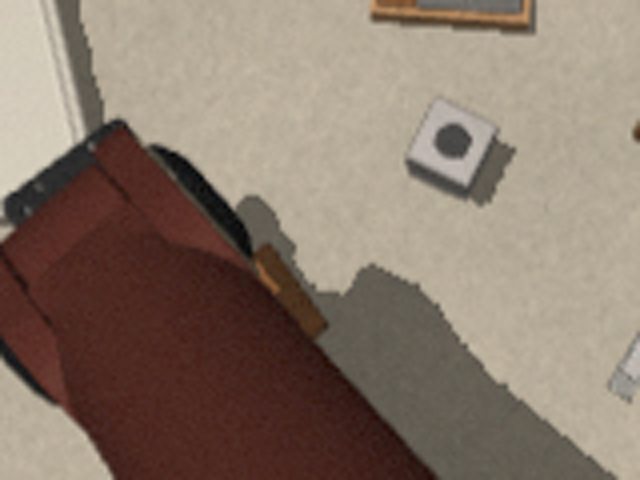

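The arm hides most of the box; only its right end shows at (290,290), as expected. I'll correct the offset and then go down.

Request:
arm_command(
  motion=[
    [[1.6, -0.4, -0.7, 20, -11, 3, 93], [0, 0, 0, 20, 0, 0, 93], [0, 0, 0, 20, 0, 0, 93], [0, 0, 0, 10, 0, 0, 93], [0, 0, 0, 0, 0, 0, 93]],
  ],
)

```text
time: 3.05
ee_pos: [449.1, 144.6, 42.5]
orientation: [76.6, 89.4, 114.1]
contact_force: [0.6, 0.4, -0.6]
grip_width: 92.9
```

```bash
python3 -c "
from h import *
plan(454.5,127.5,5,36)
c,W=cam('side');save(c,'s1.png',(220,120,420,290),4)
"
```

```text
turn [ 1.5  0.1 -0.6] shift [ 37.5 -17.   -5.7]
turn [-178.5    0.9    0.2] shift [37.5 17.   5.7]
t 3.0 pos [449.1 144.6  42.5] jaw 37.5 q1 -5 q7 -10.9 w 92.9 F [ 0.6  0.4 -0.6]
```

View pics/s1.png

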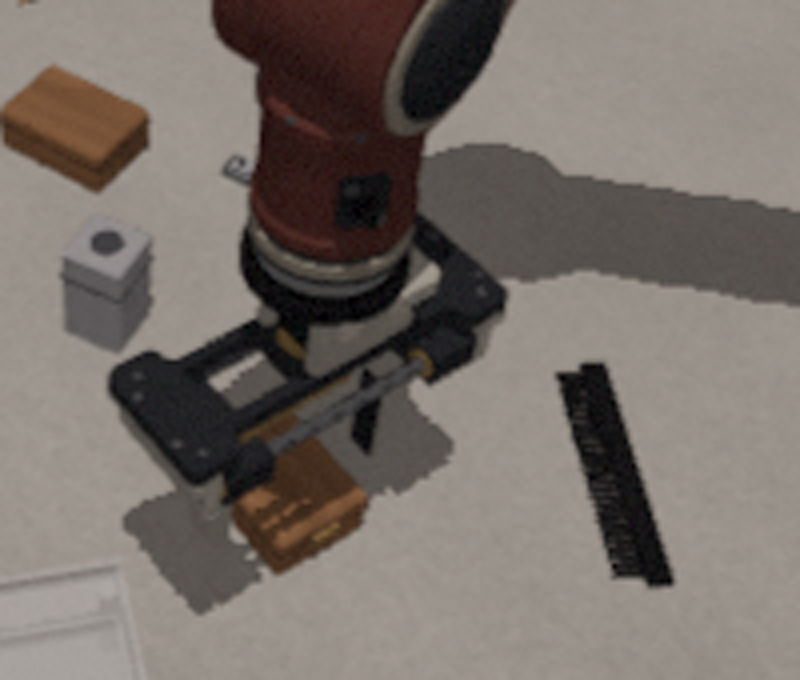

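The side view shows the gripper straddling the box at about (300,490). It coasted about 17 mm along the box's length, so I'll correct that before going down and add settling rows from now on.

Request:
arm_command(
  motion=[
    [[1.5, 0, -0.6, 0, -17, -6, 93], [0, 0, 0, 0, 0, 0, 93], [0, 0, 0, 0, 0, 0, 93]],
  ],
)

```text
time: 3.4
ee_pos: [457.3, 125.3, 44.8]
orientation: [-29.3, 89.6, 6.4]
contact_force: [0.5, 0.1, 0.1]
grip_width: 92.7
```

```bash
python3 -c "
from h import *
plan(454.5,127.5,5,36)"
```

```text
turn [-0.3  0.4  0.2] shift [39.8  3.4 -0.9]
turn [179.7   0.3  -0.6] shift [39.8 -3.4  0.9]
t 3.4 pos [457.3 125.3  44.8] jaw 35.7 q1 -4 q7 -10.7 w 92.7 F [0.5 0.1 0.1]
```

Request:
arm_command(
  motion=[
    [[-0.3, 0.4, 0.2, 12, 3, -1, 93], [0, 0, 0, 12, 0, 0, 93], [0, 0, 0, 10, 0, 0, 93], [0, 0, 0, 4, 0, 0, 93], [0, 0, 0, 0, 0, 0, 93], [0, 0, 0, 0, 0, 0, 40], [0, 0, 0, 0, 0, 0, 40], [0, 0, 0, 0, 0, 0, 40], [0, 0, 0, 0, 0, 0, 40]],
  ],
  grip_force=25,
)

```text
time: 4.3
ee_pos: [455.7, 128.1, 5.4]
orientation: [-2.9, 89.8, 33.1]
contact_force: [0.2, -0.5, 0.3]
grip_width: 65.4
```

```bash
python3 -c "
from h import *
plan(454.5,127.5,5,36)"
```

```text
turn [0.1 0.2 0. ] shift [ 0.4  0.2 -1.3]
turn [-179.9   -0.     0.2] shift [ 0.4 -0.2  1.3]
t 4.3 pos [455.7 128.1   5.4] jaw 36.1 q1 -7 q7 -13.3 w 65.4 F [ 0.2 -0.5  0.3]
```

Request:
arm_command(
  motion=[
    [[0, 0, 0, 0, 0, 0, 40], [0, 0, 0, 0, 0, 0, 40], [0, 0, 0, 0, 0, 0, 40], [0, 0, 0, -10, 0, 0, 40], [0, 0, 0, -20, 0, 0, 40], [0, 0, 0, -30, 0, 0, 40], [0, 0, 0, -30, 0, 0, 40], [0, 0, 0, -30, 0, 0, 40], [0, 0, 0, -15, 0, 0, 40], [0, 0, 0, 0, 0, 0, 40], [0, 0, 0, 0, 0, 0, 40]],
  ],
)

```text
time: 5.4
ee_pos: [454.0, 127.4, 149.0]
orientation: [-29.9, 89.9, 6.2]
contact_force: [-0.9, -0.2, -1.3]
grip_width: 60.1
```

```bash
python3 -c "
from h import *
plan(570.3,323,150,104.2)"
```

```text
turn [-68.1   0.1   0.1] shift [  -1.  -160.7  161.1]
turn [ 1.119e+02  1.000e-01 -1.000e-01] shift [  -1.   160.7 -161.1]
t 5.4 pos [454.  127.4 149. ] jaw 36.1 q1 3 q7 -3.2 w 60.1 F [-0.9 -0.2 -1.3]
```

Request:
arm_command(
  motion=[
    [[-7.5, 0, 0, 0, 0, 0, 40], [-7.5, 0, 0, 0, 0, 0, 40], [-7.5, 0, 0, 0, 0, 0, 40], [-7.5, 0, 0, 0, 0, 0, 40], [-7.5, 0, 0, 0, 0, 0, 40], [-7.5, 0, 0, 0, 0, 0, 40], [-7.5, 0, 0, 0, 0, 0, 40], [-7.5, 0, 0, 0, 0, 0, 40], [-6, 0, 0, 0, 0, 0, 40], [0, 0, 0, 0, 0, 0, 40], [0, 0, 0, 0, 0, 0, 40]],
  ],
)

```text
time: 6.5
ee_pos: [444.7, 123.6, 137.1]
orientation: [90.2, 88.6, -164.9]
contact_force: [0.3, 0.2, -1.2]
grip_width: 59.7
```

```bash
python3 -c "
from h import *
plan(570.3,323,150,104.2)"
```

```text
turn [ 0.7 -0.  -1.4] shift [ -12.9 -170.7  162.5]
turn [-179.3    2.3   -0. ] shift [ -12.9  170.7 -162.5]
t 6.5 pos [444.7 123.6 137.1] jaw 104.9 q1 15 q7 51.0 w 59.7 F [ 0.3  0.2 -1.2]
```

Request:
arm_command(
  motion=[
    [[0.7, 0, -1.4, -5, -25, 24, 40], [0, 0, 0, -5, -30, 28, 40], [0, 0, 0, -3, -30, 28, 40], [0, 0, 0, 0, -30, 28, 40], [0, 0, 0, 0, -25, 24, 40], [0, 0, 0, 0, -12, 11, 40], [0, 0, 0, 0, 0, 0, 40], [0, 0, 0, 0, 0, 0, 40], [0, 0, 0, 0, 0, 0, 40]],
  ],
)

```text
time: 7.4
ee_pos: [557.1, 300.1, 141.2]
orientation: [124.7, 89.0, -132.2]
contact_force: [-0.4, -1.0, -0.5]
grip_width: 59.3
```

```bash
python3 -c "
from h import *
plan(570.3,323,105,104.2)"
```

```text
turn [-1.1 -0.5 -0.8] shift [ 36.2 -18.4  19. ]
turn [178.9  -1.2   0.8] shift [ 36.2  18.4 -19. ]
t 7.4 pos [557.1 300.1 141.2] jaw 103.1 q1 -6 q7 43.9 w 59.3 F [-0.4 -1.  -0.5]
```

Request:
arm_command(
  motion=[
    [[-1.1, -0.5, -0.8, 10, -10, 10, 40], [0, 0, 0, 12, -8, 9, 40], [0, 0, 0, 12, 0, 0, 40], [0, 0, 0, 0, 0, 0, 40], [0, 0, 0, 0, 0, 0, 40], [0, 0, 0, 0, 0, 0, 40]],
  ],
)

```text
time: 8.0
ee_pos: [570.5, 320.0, 102.6]
orientation: [154.4, 89.8, -101.5]
contact_force: [0.7, 1.0, -0.7]
grip_width: 60.0
```

```bash
python3 -c "
from h import *
plan(570.3,323,67,104.2)
c,W=cam('side');save(c,'s2.png',(130,180,330,350),4)
"
```

```text
turn [-0.1 -0.2 -0.1] shift [35.6 -0.6  2.9]
turn [179.9  -0.2   0.4] shift [35.6  0.6 -2.9]
t 8.0 pos [570.5 320.  102.6] jaw 104.1 q1 -8 q7 42.9 w 60.0 F [ 0.7  1.  -0.7]
```

View pics/s2.png

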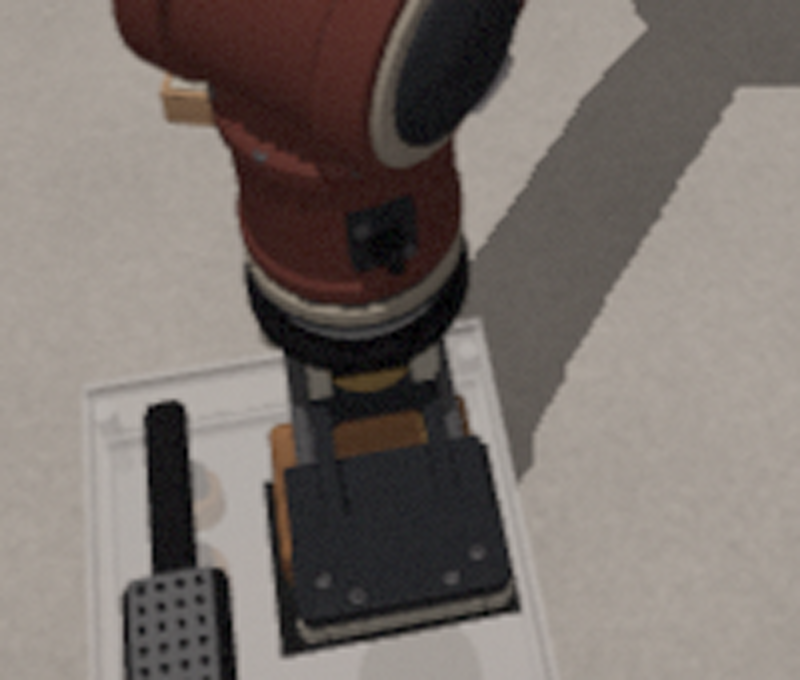

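The box is held level over the pad, with a pad edge visible at (270,560) and the hairbrush clear to the left. I'll lower it.

Request:
arm_command(
  motion=[
    [[0, 0, 0, 10, -1, 3, 40], [0, 0, 0, 10, 0, 0, 40], [0, 0, 0, 8, 0, 0, 40], [0, 0, 0, 4, 0, 0, 40], [0, 0, 0, 0, 0, 0, 40], [0, 0, 0, 0, 0, 0, 40]],
  ],
)

```text
time: 8.65
ee_pos: [570.9, 323.2, 68.3]
orientation: [165.8, 89.8, -90.1]
contact_force: [0.7, 0.2, -0.7]
grip_width: 59.8
```

```bash
python3 -c "
from h import *
plan(570.3,323,67,104.2)"
```

```text
turn [-0.1 -0.2 -0.1] shift [1.3 0.6 0. ]
turn [ 1.799e+02 -1.000e-01  3.000e-01] shift [ 1.3 -0.6 -0. ]
t 8.7 pos [570.9 323.2  68.3] jaw 104.1 q1 -9 q7 41.3 w 59.8 F [ 0.7  0.2 -0.7]
```

Request:
arm_command(
  motion=[
    [[0, 0, 0, 1.5, 0, 0, 40], [0, 0, 0, 0.5, 0, 0, 40], [0, 0, 0, 0, 0, 0, 72], [0, 0, 0, 0, 0, 0, 80], [0, 0, 0, 0, 0, 0, 80], [0, 0, 0, -10, 0, 0, 80], [0, 0, 0, -25, 0, 0, 90], [0, 0, 0, -40, 0, 0, 93], [0, 0, 0, -40, 0, 0, 93], [0, 0, 0, -20, 0, 0, 93], [0, 0, 0, 0, 0, 0, 93], [0, 0, 0, 0, 0, 0, 93]],
  ],
)

```text
time: 9.85
ee_pos: [571.0, 324.8, 211.1]
orientation: [-122.6, 89.8, -18.4]
contact_force: [0.7, -0.8, -0.6]
grip_width: 92.9
```

```bash
python3 -c "
from h import *
plan(454,-114,210,-9)
plan(345.7,-288.4,150,-40)"
```

```text
turn [1.131e+02 1.000e-01 2.000e-01] shift [   1.1 -451.7  -46.9]
turn [-66.9  -0.2   0.1] shift [  1.1 451.7  46.9]
t 9.8 pos [571.  324.8 211.1] jaw 104.1 q1 -8 q7 47.2 w 92.9 F [ 0.7 -0.8 -0.6]
turn [1.441e+02 1.000e-01 2.000e-01] shift [  61.1 -614.5  221.5]
turn [-35.9  -0.1   0.1] shift [  61.1  614.5 -221.5]
t 9.8 pos [571.  324.8 211.1] jaw 104.1 q1 -8 q7 47.2 w 92.9 F [ 0.7 -0.8 -0.6]
```

Request:
arm_command(
  motion=[
    [[8, 0, 0, 0, 0, 0, 93], [8, 0, 0, 0, 0, 0, 93], [8, 0, 0, 0, 0, 0, 93], [8, 0, 0, 0, 0, 0, 93], [8, 0, 0, 0, 0, 0, 93], [8, 0, 0, 0, 0, 0, 93], [8, 0, 0, 0, 0, 0, 93], [8, 0, 0, 0, 0, 0, 93], [8, 0, 0, 0, 0, 0, 93], [0, 0, 0, 0, 0, 0, 93], [0, 0, 0, 0, 0, 0, 93]],
  ],
)

```text
time: 10.95
ee_pos: [563.4, 316.6, 190.3]
orientation: [-169.0, 88.0, -139.5]
contact_force: [-0.4, 0.1, -0.3]
grip_width: 92.9
```

Request:
arm_command(
  motion=[
    [[5, 0, 0, 0, -45, -9, 93], [5, 0, 0, 0, -45, -9, 93], [5, 0, 0, 0, -45, -9, 93], [5, 0, 0, 0, -45, -9, 93], [5, 0, 0, 0, -45, -9, 93], [5, 0, 0, 0, -45, -9, 93], [5, 0, 0, 0, -45, -9, 93], [5, 0, 0, 0, -45, -9, 93], [5, 0, 0, 0, -40, -9, 93], [5, 0, 0, 0, -30, -9, 93], [0, 0, 0, 0, 0, 0, 93], [0, 0, 0, 0, 0, 0, 93]],
  ],
)

```text
time: 12.15
ee_pos: [529.5, -123.9, 189.8]
orientation: [-134.5, 87.4, -155.2]
contact_force: [0.7, 1.5, 0.3]
grip_width: 93.1
```

```bash
python3 -c "
from h import *
plan(345.7,-288.4,150,-40)
c,W=cam('top');im=c['image'].astype(int);al=np.ones(im.shape[:2],bool);save(c,'t2.png',(40,100,240,240),4)
c2,W2=cam('side')
print(fit(W,al,(70,130,160,215),(85,110)),fit(W2,al,(170,250,290,350),(85,110)),sep='\n')
print('pad before: top 571.5 322.1 14.4 side 569.2 323.9 14.1')
"
```

```text
turn [19.3 -1.5  2.2] shift [  39.8 -244.2  -35.1]
turn [-160.6   -3.1   -2.1] shift [ 39.8 244.2  35.1]
t 12.2 pos [ 529.5 -123.9  189.8] jaw -20.7 q1 19 q7 -19.9 w 93.1 F [0.7 1.5 0.3]
[ 573.3  323.2   96.6   86.1   60.5   13.6  572.9  322.1 1082. ]
[ 570.9  326.3   94.7   86.1   60.5   13.9  571.3  329.3 1731. ]
pad before: top 571.5 322.1 14.4 side 569.2 323.9 14.1
```

View pics/t2.png

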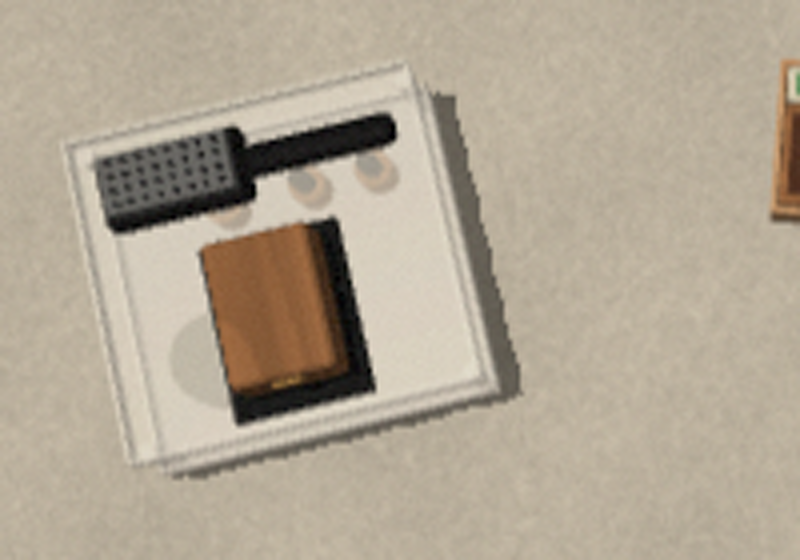

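The box lies flat and square on the pad at crop (275,300), about 2 mm off centre and within 1° of its axis. Now the case.

Request:
arm_command(
  motion=[
    [[6.4, -0.5, 0.7, 0, 0, 0, 93], [6.4, -0.5, 0.7, 0, 0, 0, 93], [6.4, -0.5, 0.7, 0, 0, 0, 93], [0, 0, 0, 5, -30, -5, 93], [0, 0, 0, 5, -40, -6, 93], [0, 0, 0, 5, -40, -6, 93], [0, 0, 0, 5, -40, -6, 93], [0, 0, 0, 5, -35, -6, 93], [0, 0, 0, 5, -25, -4, 93], [0, 0, 0, 5, -10, -1, 93], [0, 0, 0, 0, 0, 0, 93], [0, 0, 0, 0, 0, 0, 93]],
  ],
)

```text
time: 13.45
ee_pos: [376.6, -253.4, 149.6]
orientation: [86.3, 88.9, 49.2]
contact_force: [0.4, 0.2, 0.8]
grip_width: 92.8
```

```bash
python3 -c "
from h import *
plan(345.7,-288.4,60,-40)
"
```

```text
turn [ 2.9  0.  -1.1] shift [ 89.6 -46.7  -1.2]
turn [-1.771e+02  1.600e+00  1.000e-01] shift [89.6 46.7  1.2]
t 13.4 pos [ 376.6 -253.4  149.6] jaw -37.1 q1 39 q7 -11.1 w 92.8 F [0.4 0.2 0.8]
```

Request:
arm_command(
  motion=[
    [[2.9, 0, -1.1, 10, -15, -1, 93], [0, 0, 0, 25, -20, 0, 93], [0, 0, 0, 25, -12, 0, 93], [0, 0, 0, 20, 0, 0, 93], [0, 0, 0, 10, 0, 0, 93], [0, 0, 0, 0, 0, 0, 93], [0, 0, 0, 0, 0, 0, 93], [0, 0, 0, 0, 0, 0, 93]],
  ],
)

```text
time: 14.25
ee_pos: [364.1, -282.3, 59.7]
orientation: [30.3, 89.0, -8.2]
contact_force: [0.1, -0.6, 0.0]
grip_width: 93.1
```

```bash
python3 -c "
from h import *
plan(345.7,-288.4,5,-40)
"
```

```text
turn [ 1.5  0.9 -0.5] shift [ 54.7 -16.5 -10.2]
turn [-178.5    0.8    1.4] shift [54.7 16.5 10.2]
t 14.2 pos [ 364.1 -282.3   59.7] jaw -38.5 q1 40 q7 -11.8 w 93.1 F [ 0.1 -0.6  0. ]
```

Request:
arm_command(
  motion=[
    [[1.5, 0.9, -0.5, 0, -10, -6, 93], [0, 0, 0, 5, -7, -5, 93], [0, 0, 0, 0, 0, 0, 93], [0, 0, 0, 0, 0, 0, 93]],
  ],
)

```text
time: 14.65
ee_pos: [344.2, -289.9, 56.2]
orientation: [-3.9, 89.8, -44.0]
contact_force: [0.3, -0.3, 0.9]
grip_width: 92.9
```

```bash
python3 -c "
from h import *
plan(345.7,-288.4,5,-40)
c,W=cam('side');save(c,'s3.png',(240,60,400,180),4)
"
```

```text
turn [-0.1  0.2  0. ] shift [51.2  2.1  0.1]
turn [179.9   0.   -0.3] shift [51.2 -2.1 -0.1]
t 14.7 pos [ 344.2 -289.9   56.2] jaw -40.1 q1 42 q7 -11.6 w 92.9 F [ 0.3 -0.3  0.9]
```

View pics/s3.png

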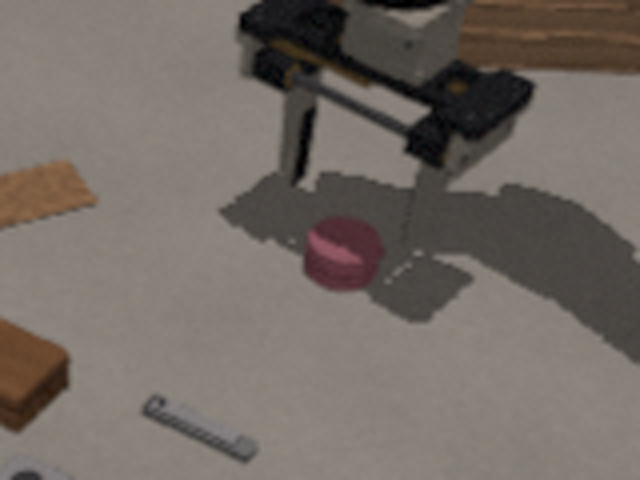

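The side view shows the fingers at (297,180) and (425,190), either side of the case at (343,253). I'll go down and grip.

Request:
arm_command(
  motion=[
    [[0, 0, 0, 10, 1, 0, 93], [0, 0, 0, 15, 1, 0, 93], [0, 0, 0, 14, 0, 0, 93], [0, 0, 0, 8, 0, 0, 93], [0, 0, 0, 0, 0, 0, 93], [0, 0, 0, 0, 0, 0, 93]],
  ],
)

```text
time: 15.3
ee_pos: [346.6, -288.2, 5.8]
orientation: [8.5, 89.8, -31.6]
contact_force: [-0.1, -0.4, -0.6]
grip_width: 92.8
```

```bash
python3 -c "
from h import *
plan(345.7,-288.4,4,-40)
"
```

```text
turn [-0.1  0.2 -0. ] shift [ 1.8 -0.7 -0.6]
turn [ 1.799e+02 -1.000e-01 -3.000e-01] shift [1.8 0.7 0.6]
t 15.3 pos [ 346.6 -288.2    5.8] jaw -40.1 q1 40 q7 -12.9 w 92.8 F [-0.1 -0.4 -0.6]
```

Request:
arm_command(
  motion=[
    [[0, 0, 0, 1, 0, 0, 35], [0, 0, 0, 0, 0, 0, 35], [0, 0, 0, 0, 0, 0, 35], [0, 0, 0, 0, 0, 0, 35], [0, 0, 0, 0, 0, 0, 35], [0, 0, 0, 0, 0, 0, 35], [0, 0, 0, 0, 0, 0, 35], [0, 0, 0, 0, 0, 0, 35]],
  ],
)

```text
time: 16.1
ee_pos: [347.5, -289.0, 6.4]
orientation: [6.3, 89.6, -33.8]
contact_force: [0.1, -0.3, -0.7]
grip_width: 53.8
```

Request:
arm_command(
  motion=[
    [[0, 0, 0, 0, 0, 0, 35], [0, 0, 0, -10, 0, 0, 35], [0, 0, 0, -25, 0, 0, 35], [0, 0, 0, -35, 0, 0, 35], [0, 0, 0, -40, 0, 0, 35], [0, 0, 0, -35, 0, 0, 35], [0, 0, 0, -25, 0, 0, 35], [0, 0, 0, 0, 0, 0, 35], [0, 0, 0, 0, 0, 0, 35]],
  ],
)

```text
time: 17.0
ee_pos: [345.1, -287.2, 186.2]
orientation: [-0.3, 89.6, -40.4]
contact_force: [0.4, -0.8, -0.8]
grip_width: 53.6
```

```bash
python3 -c "
from h import *
plan(572,324,200,30)
"
```

```text
turn [-70.1   0.3   0.2] shift [-13.8 415.9 502.1]
turn [109.9   0.3  -0.4] shift [ -13.8 -415.9 -502.1]
t 17.0 pos [ 345.1 -287.2  186.2] jaw -40.1 q1 44 q7 -8.6 w 53.6 F [ 0.4 -0.8 -0.8]
```

Request:
arm_command(
  motion=[
    [[-5, 0, 0, -3, 35, 15, 35], [-5, 0, 0, -3, 44, 18, 35], [-5, 0, 0, -3, 44, 18, 35], [-5, 0, 0, -3, 44, 18, 35], [-5, 0, 0, -3, 44, 18, 35], [-5, 0, 0, -3, 44, 18, 35], [-5, 0, 0, -3, 44, 18, 35], [-5, 0, 0, -3, 44, 18, 35], [-5, 0, 0, -3, 44, 18, 35], [-5, 0, 0, -3, 30, 12, 35], [0, 0, 0, 0, 0, 0, 35], [0, 0, 0, 0, 0, 0, 35]],
  ],
)

```text
time: 18.2
ee_pos: [621.7, 60.8, 191.4]
orientation: [166.2, 87.9, 177.6]
contact_force: [0.1, -0.9, -0.4]
grip_width: 53.2
```

```bash
python3 -c "
from h import *
plan(572,324,180,30)
"
```

```text
turn [-18.6  -1.9  -0.8] shift [ 11.4 252.8  88.5]
turn [161.4  -1.2   2.8] shift [  11.4 -252.8  -88.5]
t 18.2 pos [621.7  60.8 191.4] jaw 11.4 q1 6 q7 -9.6 w 53.2 F [ 0.1 -0.9 -0.4]
```

Request:
arm_command(
  motion=[
    [[-6, -0.6, -0.3, 0, 0, 0, 35], [-6, -0.6, -0.3, 0, 0, 0, 35], [-6, -0.6, -0.3, 0, 0, 0, 35], [0, 0, 0, 0, 25, 9, 35], [0, 0, 0, 0, 40, 14, 35], [0, 0, 0, 0, 40, 14, 35], [0, 0, 0, 0, 40, 14, 35], [0, 0, 0, 0, 35, 12, 35], [0, 0, 0, 0, 25, 8, 35], [0, 0, 0, 0, 10, 3, 35], [0, 0, 0, 0, 0, 0, 35], [0, 0, 0, 0, 0, 0, 35]],
  ],
)

```text
time: 19.4
ee_pos: [578.1, 257.2, 172.6]
orientation: [-156.1, 87.6, -128.5]
contact_force: [0.2, -1.0, -0.2]
grip_width: 53.6
```

```bash
python3 -c "
from h import *
plan(572,324,140,30)
"
```

```text
turn [-2.4 -2.2  0.9] shift [32.6 60.9 28.1]
turn [177.5   1.4   3.4] shift [ 32.6 -60.9 -28.1]
t 19.4 pos [578.1 257.2 172.6] jaw 27.6 q1 -11 q7 -15.5 w 53.6 F [ 0.2 -1.  -0.2]
```

Request:
arm_command(
  motion=[
    [[-2.4, -2.2, 0.9, 0, 0, 0, 35], [0, 0, 0, 0, 20, 9, 35], [0, 0, 0, 5, 25, 12, 35], [0, 0, 0, 10, 16, 7, 35], [0, 0, 0, 10, 0, 0, 35], [0, 0, 0, 0, 0, 0, 35], [0, 0, 0, 0, 0, 0, 35], [0, 0, 0, 0, 0, 0, 35]],
  ],
)

```text
time: 20.2
ee_pos: [580.8, 302.2, 142.9]
orientation: [-111.3, 89.0, -82.9]
contact_force: [0.1, 0.8, -1.1]
grip_width: 53.5
```

```bash
python3 -c "
from h import *
plan(571.5,324,101.5,30)
"
```

```text
turn [-1.6 -0.4  0.9] shift [41.4 23.5  2.9]
turn [178.4   1.5   0.6] shift [ 41.4 -23.5  -2.9]
t 20.2 pos [580.8 302.2 142.9] jaw 28.4 q1 -15 q7 -18.9 w 53.5 F [ 0.1  0.8 -1.1]
```

Request:
arm_command(
  motion=[
    [[-1.6, -0.4, 0.9, 0, 12, 1, 35], [0, 0, 0, 8, 12, 2, 35], [0, 0, 0, 10, 0, 0, 35], [0, 0, 0, 0, 0, 0, 35], [0, 0, 0, 0, 0, 0, 35]],
  ],
)

```text
time: 20.7
ee_pos: [571.3, 325.7, 123.7]
orientation: [16.8, 89.9, 46.9]
contact_force: [0.6, -0.0, 0.0]
grip_width: 53.5
```

```bash
python3 -c "
from h import *
plan(571.5,324,102,30)
"
```

```text
turn [ 0.1  0.1 -0. ] shift [21.7 -1.6 -0.7]
turn [-179.9    0.     0.2] shift [21.7  1.6  0.7]
t 20.7 pos [571.3 325.7 123.7] jaw 30.1 q1 -17 q7 -19.6 w 53.5 F [ 0.6 -0.   0. ]
```

Request:
arm_command(
  motion=[
    [[0, 0, 0, 8, -1.5, -0.5, 35], [0, 0, 0, 7, 0, 0, 35], [0, 0, 0, 4, 0, 0, 35], [0, 0, 0, 0, 0, 0, 35], [0, 0, 0, 0, 0, 0, 35]],
  ],
)

```text
time: 21.2
ee_pos: [572.1, 323.1, 102.6]
orientation: [-23.5, 89.9, 6.5]
contact_force: [0.0, -0.4, -1.3]
grip_width: 53.4
```

```bash
python3 -c "
from h import *
plan(571.5,324,102,30)
c,W=cam('side');save(c,'s4.png',(150,160,330,310),4)
"
```

```text
turn [0.1 0.1 0. ] shift [ 0.6  1.1 -0. ]
turn [-1.799e+02 -0.000e+00  1.000e-01] shift [ 0.6 -1.1  0. ]
t 21.2 pos [572.1 323.1 102.6] jaw 30.1 q1 -17 q7 -20.1 w 53.4 F [ 0.  -0.4 -1.3]
```

View pics/s4.png

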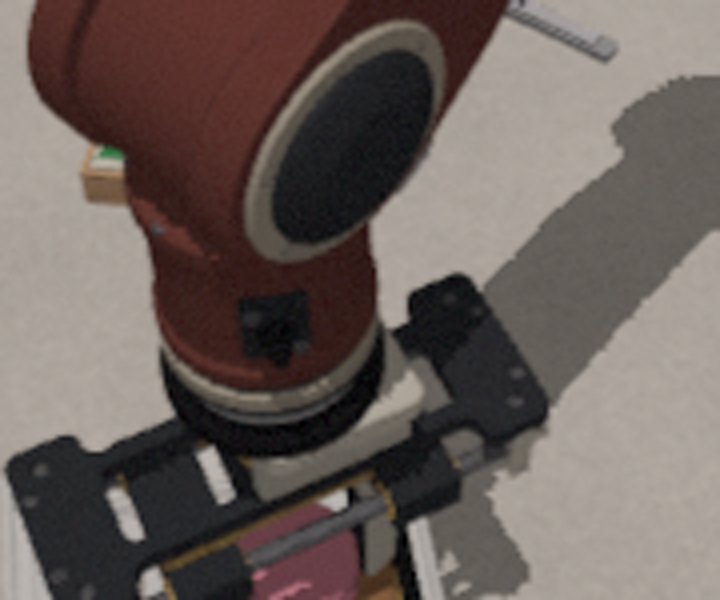

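The case at (310,560) is between the fingers over the box, close to contact. I'll ease it down, release, rise and check.

Request:
arm_command(
  motion=[
    [[0, 0, 0, 1, 1, 0, 35], [0, 0, 0, 0.5, 0, 0, 35], [0, 0, 0, 0, 0, 0, 62], [0, 0, 0, 0, 0, 0, 72], [0, 0, 0, 0, 0, 0, 80], [0, 0, 0, -10, 0, 0, 80], [0, 0, 0, -25, 0, 0, 90], [0, 0, 0, -35, 0, 0, 93], [0, 0, 0, -30, 0, 0, 93], [0, 0, 0, -10, 0, 0, 93], [0, 0, 0, 0, 0, 0, 93], [0, 0, 0, 0, 0, 0, 93]],
  ],
)

```text
time: 22.45
ee_pos: [571.1, 324.6, 217.6]
orientation: [3.0, 89.9, 33.1]
contact_force: [-0.5, -0.2, 0.0]
grip_width: 92.7
```

```bash
python3 -c "
from h import *
plan(683,2,160,-3)
plan(683,2,160,87)
"
```

```text
turn [33.1  0.1 -0.1] shift [  57.6 -316.3  128.6]
turn [-1.469e+02  1.000e-01  2.000e-01] shift [  57.6  316.3 -128.6]
t 22.4 pos [571.1 324.6 217.6] jaw 30.1 q1 -16 q7 -16.8 w 92.7 F [-0.5 -0.2  0. ]
turn [-56.9   0.1   0.1] shift [  57.6 -128.6 -316.3]
turn [ 1.231e+02  1.000e-01 -2.000e-01] shift [ 57.6 128.6 316.3]
t 22.4 pos [571.1 324.6 217.6] jaw 30.1 q1 -16 q7 -16.8 w 92.7 F [-0.5 -0.2  0. ]
```

Request:
arm_command(
  motion=[
    [[6.6, 0, 0, 0, 0, 0, 93], [6.6, 0, 0, 0, 0, 0, 93], [6.6, 0, 0, 0, 0, 0, 93], [6.6, 0, 0, 0, 0, 0, 93], [6.6, 0, 0, 0, 0, 0, 93], [0, 0, 0, 0, -30, 12, 93], [0, 0, 0, 5, -45, 18, 93], [0, 0, 0, 5, -45, 18, 93], [0, 0, 0, 5, -45, 18, 93], [0, 0, 0, 5, -45, 18, 93], [0, 0, 0, 5, -30, 12, 93], [0, 0, 0, 0, -15, 6, 93]],
  ],
)

```text
time: 23.65
ee_pos: [644.6, 54.3, 166.3]
orientation: [-158.5, 87.7, -162.0]
contact_force: [-0.1, 0.0, 0.9]
grip_width: 92.5
```

Request:
arm_command(
  motion=[
    [[0, 0, 0, 0, 0, 0, 93], [0, 0, 0, 0, 0, 0, 93]],
  ],
)

```text
time: 23.85
ee_pos: [643.7, 52.4, 163.9]
orientation: [-159.8, 87.5, -163.5]
contact_force: [-0.3, 1.6, 0.2]
grip_width: 92.8
```

```bash
python3 -c "
from h import *
plan(683,2,140,-3)
c,W=cam('top');im=c['image'];al=np.ones(im.shape[:2],bool)
c2,W2=cam('side')
pink=lambda c:(c['image'][...,0].astype(int)-c['image'][...,1]>50)
print(fit(W,al,(70,130,160,215),(115,140)),fit(W2,al,(170,220,290,350),(115,140)),sep='\n')
print(fit(W,al,(70,130,160,215),(85,110)),fit(W2,al,(170,220,290,350),(85,110)),sep='\n')
"
```

```text
turn [-0.7 -2.4  0.9] shift [ 23.9 -48.3  41.9]
turn [179.2   1.4   3.7] shift [ 23.9  48.3 -41.9]
t 23.9 pos [643.7  52.4 163.9] jaw -3.7 q1 4 q7 -22.3 w 92.8 F [-0.3  1.6  0.2]
[574.7 319.8 126.4  53.3  52.4  19.1 574.  318.4 517. ]
[573.  323.1 124.6  52.7  52.  -38.9 572.5 325.3 826. ]
[573.1 323.2  96.2  86.3  61.2  13.3 566.8 318.2 549. ]
[ 571.   326.4   94.6   86.2   60.1   14.2  569.5  337.  1044. ]
```

The case sits on the box, 4 mm off its centre in both cameras and at the right height (top at 125.5 mm). Now the tin.

Request:
arm_command(
  motion=[
    [[-0.7, -2.4, 0.9, 0, 0, 0, 93], [0, 0, 0, 5, -22, 20, 93], [0, 0, 0, 10, -22, 18, 93], [0, 0, 0, 10, -5, 4, 93], [0, 0, 0, 0, 0, 0, 93], [0, 0, 0, 0, 0, 0, 93]],
  ],
)

```text
time: 24.55
ee_pos: [681.6, 22.5, 141.1]
orientation: [78.3, 89.3, 76.9]
contact_force: [-0.3, 0.0, -0.2]
grip_width: 93.3
```

```bash
python3 -c "
from h import *
plan(683,2,95,-3)
"
```

```text
turn [ 1.6  0.1 -0.7] shift [ 46.1 -20.4   2.5]
turn [-178.4    1.1    0.2] shift [46.1 20.4 -2.5]
t 24.6 pos [681.6  22.5 141.1] jaw -1.4 q1 7 q7 -17.0 w 93.3 F [-0.3  0.  -0.2]
```

Request:
arm_command(
  motion=[
    [[1.6, 0, -0.7, 0, -10, 1, 93], [0, 0, 0, 10, -10, 1, 93], [0, 0, 0, 15, 0, 0, 93], [0, 0, 0, 12, 0, 0, 93], [0, 0, 0, 0, 0, 0, 93], [0, 0, 0, 0, 0, 0, 93]],
  ],
)

```text
time: 25.15
ee_pos: [681.1, 5.8, 101.4]
orientation: [59.8, 89.9, 57.0]
contact_force: [-0.8, 1.4, 0.9]
grip_width: 93.0
```

```bash
python3 -c "
from h import *
plan(683,2,36,-3)
c,W=cam('side');save(c,'s5.png',(120,110,280,240),4)
"
```

```text
turn [ 0.2  0.1 -0.1] shift [65.4 -3.7  2.1]
turn [-1.798e+02  2.000e-01  1.000e-01] shift [65.4  3.7 -2.1]
t 25.1 pos [681.1   5.8 101.4] jaw -2.8 q1 8 q7 -18.0 w 93.0 F [-0.8  1.4  0.9]
```

View pics/s5.png

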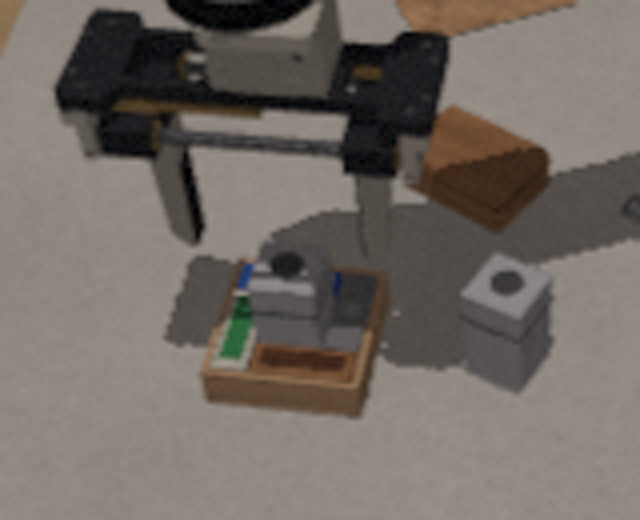

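The fingers at (190,235) and (370,255) straddle the crate tin at (288,265). The loose tin at (508,320) is well clear. Going down to z 36.

Request:
arm_command(
  motion=[
    [[0, 0, 0, 12, -2, 1, 93], [0, 0, 0, 18, -2, 1, 93], [0, 0, 0, 15, 0, 0, 93], [0, 0, 0, 8, 0, 0, 93], [0, 0, 0, 4, 0, 0, 93], [0, 0, 0, 0, 0, 0, 93], [0, 0, 0, 0, 0, 0, 93]],
  ],
)

```text
time: 25.9
ee_pos: [684.2, 2.2, 41.3]
orientation: [36.7, 89.8, 34.0]
contact_force: [-0.1, 1.0, 0.4]
grip_width: 93.0
```

```bash
python3 -c "
from h import *
plan(683,2,36,-3)
"
```

```text
turn [ 0.2  0.2 -0.1] shift [ 5.3 -0.2 -1.2]
turn [-179.8    0.2    0.3] shift [5.3 0.2 1.2]
t 25.9 pos [684.2   2.2  41.3] jaw -2.8 q1 7 q7 -18.8 w 93.0 F [-0.1  1.   0.4]
```

Request:
arm_command(
  motion=[
    [[0, 0, 0, 4, 0, -1, 93], [0, 0, 0, 0, 0, 0, 93], [0, 0, 0, 0, 0, 0, 50], [0, 0, 0, 0, 0, 0, 40], [0, 0, 0, 0, 0, 0, 30], [0, 0, 0, 0, 0, 0, 30], [0, 0, 0, 0, 0, 0, 30], [0, 0, 0, 0, 0, 0, 30], [0, 0, 0, 0, 0, 0, 30], [0, 0, 0, 0, 0, 0, 30], [0, 0, 0, 0, 0, 0, 30]],
  ],
  grip_force=25,
)

```text
time: 27.0
ee_pos: [684.3, 2.6, 39.6]
orientation: [23.4, 89.6, 20.6]
contact_force: [0.5, 0.7, 0.5]
grip_width: 40.0
```

```bash
python3 -c "
from h import *
plan(683,2,36,-3)
"
```

```text
turn [ 0.2  0.4 -0.2] shift [ 3.6 -0.7 -1.3]
turn [-179.8    0.3    0.6] shift [3.6 0.7 1.3]
t 27.0 pos [684.3   2.6  39.6] jaw -2.8 q1 7 q7 -19.0 w 40.0 F [0.5 0.7 0.5]
```

Request:
arm_command(
  motion=[
    [[0, 0, 0, -3, 0, 0, 30], [0, 0, 0, -3, 0, 0, 30], [0, 0, 0, -3, 0, 0, 30], [0, 0, 0, -3, 0, 0, 30], [0, 0, 0, -2, 0, 0, 30], [0, 0, 0, 0, 0, 0, 30]],
  ],
)

```text
time: 27.6
ee_pos: [684.3, 2.4, 54.6]
orientation: [21.8, 89.5, 19.1]
contact_force: [-1.2, -0.8, -0.3]
grip_width: 40.1
```

```bash
python3 -c "
from h import *
plan(683,2,36,-3)
c,W=cam('side');save(c,'s6.png',(130,120,270,225),5)
"
```

```text
turn [ 0.2  0.4 -0.2] shift [18.6 -0.4 -1.3]
turn [-179.8    0.3    0.7] shift [18.6  0.4  1.3]
t 27.6 pos [684.3   2.4  54.6] jaw -2.8 q1 8 q7 -18.7 w 40.1 F [-1.2 -0.8 -0.3]
```

View pics/s6.png

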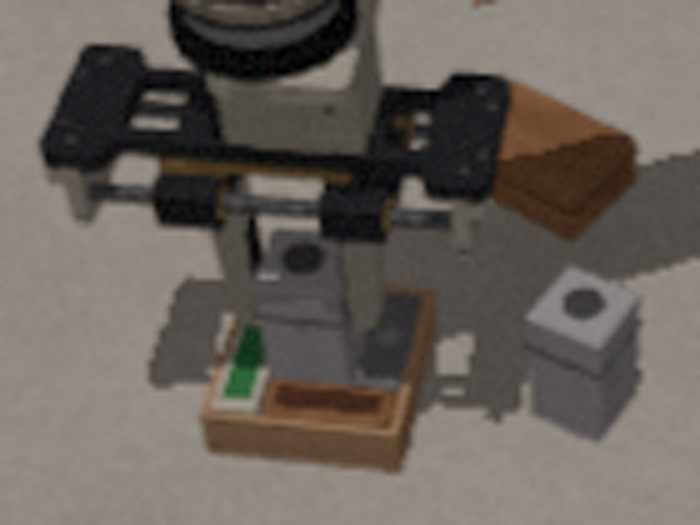

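The tin is rising at (300,330) with the loose tin untouched. I'll check the pack heights numerically before pulling further.

```bash
python3 -c "
from h import *
c,W=cam('side');W0=np.load('side0.npz')['W']
for n,(u,v) in dict(soap=(130+240//5,120+378//5),soap2=(130+250//5,120+345//5),nb=(130+330//5,120+398//5),pl=(130+400//5,120+330//5)).items():
    f=lambda w:np.round(np.nanmedian(w[v-1:v+2,u-1:u+2].reshape(-1,3),0),1)
    print(n,f(W0),f(W))
"
```

```text
soap [716.2  23.5  28.8] [716.2  22.6  29.2]
soap2 [715.4   2.5  29.4] [715.4   2.9  29.2]
nb [672.1  32.   29.2] [672.   32.8  29.9]
pl [644.7 -11.3  28.8] [644.6 -10.5  29.3]
```

The packs haven't moved. Lifting on.

Request:
arm_command(
  motion=[
    [[0, 0, 0, -4, 0, 0, 30], [0, 0, 0, -5, 0, 0, 30], [0, 0, 0, -6, 0, 0, 30], [0, 0, 0, -10, 0, 0, 30], [0, 0, 0, -20, 0, 0, 30], [0, 0, 0, -30, 0, 0, 30], [0, 0, 0, -35, 0, 0, 30], [0, 0, 0, -30, 0, 0, 30], [0, 0, 0, -15, 0, 0, 30], [0, 0, 0, 0, 0, 0, 30], [0, 0, 0, 0, 0, 0, 30]],
  ],
)

```text
time: 28.8
ee_pos: [683.2, 2.4, 221.1]
orientation: [18.9, 89.4, 16.2]
contact_force: [-0.7, 0.1, -0.4]
grip_width: 39.7
```

```bash
python3 -c "
from h import *
plan(573,322,205,14.2)
"
```

```text
turn [-16.9   0.6  -0.1] shift [ 16.1 336.9 -28.5]
turn [163.1  -0.2  -0.9] shift [  16.1 -336.9   28.5]
t 28.8 pos [683.2   2.4 221.1] jaw -2.7 q1 9 q7 -15.3 w 39.7 F [-0.7  0.1 -0.4]
```

Request:
arm_command(
  motion=[
    [[-6, 0.2, 0, 0, 0, 0, 30], [-6, 0.2, 0, 0, 0, 0, 30], [-5, 0.2, 0, 0, 0, 0, 30], [0, 0, 0, 0, 20, -2, 30], [0, 0, 0, 0, 30, -3, 30], [0, 0, 0, 0, 35, -3, 30], [0, 0, 0, 0, 35, -3, 30], [0, 0, 0, 0, 35, -3, 30], [0, 0, 0, 0, 35, -3, 30], [0, 0, 0, 0, 25, -2, 30], [0, 0, 0, 0, 15, -1, 30], [0, 0, 0, 0, 0, 0, 30]],
  ],
)

```text
time: 30.0
ee_pos: [587.9, 237.5, 208.7]
orientation: [158.6, 88.4, 173.1]
contact_force: [-0.1, -0.2, -1.5]
grip_width: 40.1
```

Request:
arm_command(
  motion=[
    [[0, 0, 0, 0, 0, 0, 30]],
  ],
)

```text
time: 30.1
ee_pos: [587.7, 236.9, 208.2]
orientation: [161.8, 88.4, 176.2]
contact_force: [-0.2, -1.1, -0.3]
grip_width: 40.4
```

```bash
python3 -c "
from h import *
plan(573,322,205,14.2)
"
```

```text
turn [ 0.2 -1.5 -0.5] shift [ 3.2 86.1  6.6]
turn [-179.7    0.8   -2.4] shift [  3.2 -86.1  -6.6]
t 30.1 pos [587.7 236.9 208.2] jaw 14.4 q1 -9 q7 -22.6 w 40.4 F [-0.2 -1.1 -0.3]
```

Request:
arm_command(
  motion=[
    [[0.2, -1.5, -0.5, 0, 15, 1, 30], [0, 0, 0, 0, 25, 2, 30], [0, 0, 0, 0, 25, 2, 30], [0, 0, 0, 0, 15, 1, 30], [0, 0, 0, 0, 5, 0, 30], [0, 0, 0, 0, 0, 0, 30], [0, 0, 0, 0, 0, 0, 30], [0, 0, 0, 0, 0, 0, 30]],
  ],
)

```text
time: 30.9
ee_pos: [580.8, 306.0, 205.5]
orientation: [-93.6, 89.2, -80.9]
contact_force: [-0.5, 0.1, -0.0]
grip_width: 40.1
```

```bash
python3 -c "
from h import *
plan(573,322,175,14.2)
"
```

```text
turn [-1.5 -0.1  0.8] shift [30.5 17.4 -3.6]
turn [1.785e+02 1.200e+00 1.000e-01] shift [ 30.5 -17.4   3.6]
t 30.9 pos [580.8 306.  205.5] jaw 12.7 q1 -17 q7 -30.8 w 40.1 F [-0.5  0.1 -0. ]
```

Request:
arm_command(
  motion=[
    [[-1.5, 0, 0.8, 0, 9, -2, 30], [0, 0, 0, 8, 9, -2, 30], [0, 0, 0, 12, 0, 0, 30], [0, 0, 0, 8, 0, 0, 30], [0, 0, 0, 0, 0, 0, 30], [0, 0, 0, 0, 0, 0, 30], [0, 0, 0, 0, 0, 0, 30]],
  ],
)

```text
time: 31.6
ee_pos: [572.3, 321.1, 173.6]
orientation: [-165.7, 89.8, -151.6]
contact_force: [-0.3, -0.1, -0.4]
grip_width: 40.0
```

```bash
python3 -c "
from h import *
plan(573,322,162,14.2)
c,W=cam('side');save(c,'s7.png',(130,130,330,300),4)
"
```

```text
turn [-0.1 -0.2  0. ] shift [11.6  0.7  0.9]
turn [1.799e+02 1.000e-01 3.000e-01] shift [11.6 -0.7 -0.9]
t 31.6 pos [572.3 321.1 173.6] jaw 14.1 q1 -18 q7 -31.4 w 40.0 F [-0.3 -0.1 -0.4]
```

View pics/s7.png

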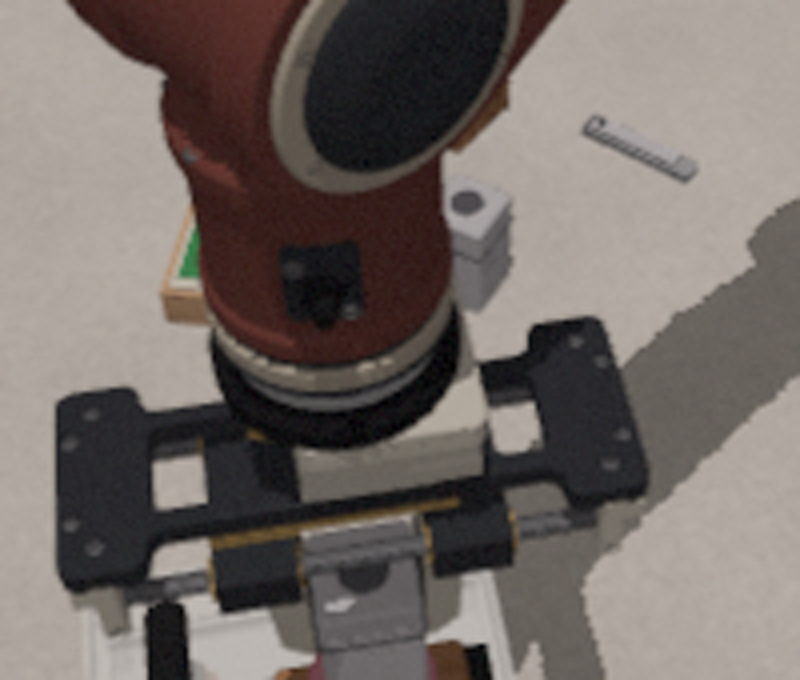

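The tin at (370,620) is upright over the case. Lowering it gently.

Request:
arm_command(
  motion=[
    [[0, 0, 0, 4, 1, 1, 30], [0, 0, 0, 3, 0, 0, 30], [0, 0, 0, 2, 0, 0, 30], [0, 0, 0, 1, 0, 0, 30], [0, 0, 0, 0, 0, 0, 30], [0, 0, 0, 0, 0, 0, 30]],
  ],
)

```text
time: 32.25
ee_pos: [573.9, 322.5, 163.8]
orientation: [-165.0, 89.9, -150.9]
contact_force: [0.3, -0.2, -0.1]
grip_width: 39.6
```

```bash
python3 -c "
from h import *
plan(573,322,162,14.2)
"
```

```text
turn [-0.1 -0.1  0. ] shift [ 1.8 -0.3 -1. ]
turn [1.799e+02 0.000e+00 1.000e-01] shift [1.8 0.3 1. ]
t 32.2 pos [573.9 322.5 163.8] jaw 14.1 q1 -18 q7 -31.7 w 39.6 F [ 0.3 -0.2 -0.1]
```

Request:
arm_command(
  motion=[
    [[0, 0, 0, 1, 0, 0, 30], [0, 0, 0, 1, 0, 0, 30], [0, 0, 0, 0.5, 0, 0, 30], [0, 0, 0, 0, 0, 0, 30]],
  ],
)

```text
time: 32.65
ee_pos: [574.1, 322.8, 161.7]
orientation: [150.4, 90.0, 164.5]
contact_force: [-0.4, -0.8, 0.1]
grip_width: 40.0
```

```bash
python3 -c "
from h import *
plan(573,322,162,14.2)
"
```

```text
turn [-0.1 -0.  -0. ] shift [-0.3 -0.5 -1.3]
turn [179.9  -0.    0. ] shift [-0.3  0.5  1.3]
t 32.6 pos [574.1 322.8 161.7] jaw 14.1 q1 -18 q7 -31.7 w 40.0 F [-0.4 -0.8  0.1]
```

Request:
arm_command(
  motion=[
    [[0, 0, 0, 0.7, 0, 0, 30], [0, 0, 0, 0.5, 0, 0, 30], [0, 0, 0, 0, 0, 0, 30]],
  ],
)

```text
time: 32.95
ee_pos: [574.3, 322.9, 161.6]
orientation: [7.4, 90.0, 21.5]
contact_force: [0.4, -0.7, 0.3]
grip_width: 39.9
```

Request:
arm_command(
  motion=[
    [[0, 0, 0, 1.5, 0, 0, 30], [0, 0, 0, 0, 0, 0, 30]],
  ],
)

```text
time: 33.15
ee_pos: [574.5, 323.1, 161.8]
orientation: [9.4, 89.9, 23.4]
contact_force: [0.1, -0.2, -0.6]
grip_width: 40.1
```

```bash
python3 -c "
from h import *
plan(573,322,160,14.2)
c,W=cam('side');k=c['image'].shape[:2]
P=W[200:384,150:330].reshape(-1,3);P=P[~np.isnan(P[:,0])]
m=(np.hypot(P[:,0]-573,P[:,1]-324)<40)&(P[:,2]>121)&(P[:,2]<129)
im=c['image'][200:384,150:330]
save(c,'s8.png',(190,250,270,320),8)
"
```

```text
turn [-0.1  0.1 -0. ] shift [ 1.8 -0.7 -1.7]
turn [179.9  -0.   -0.2] shift [1.8 0.7 1.7]
t 33.1 pos [574.5 323.1 161.8] jaw 14.1 q1 -18 q7 -31.8 w 40.1 F [ 0.1 -0.2 -0.6]
```

View pics/s8.png

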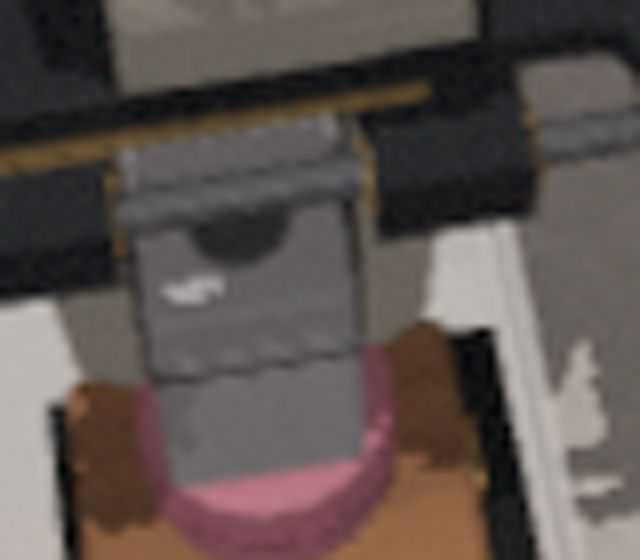

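The tin foot at (270,470) stands on the pink case. The z reading stopped at 161.7, matching the expected 161.6, so it's in contact. Releasing.

Request:
arm_command(
  motion=[
    [[0, 0, 0, 0, 0, 0, 44], [0, 0, 0, 0, 0, 0, 50], [0, 0, 0, 0, 0, 0, 60], [0, 0, 0, 0, 0, 0, 75], [0, 0, 0, -5, 0, 0, 85], [0, 0, 0, -15, 0, 0, 90], [0, 0, 0, -25, 0, 0, 93], [0, 0, 0, -25, 0, 0, 93], [0, 0, 0, -15, 0, 0, 93], [0, 0, 0, 0, 0, 0, 93], [0, 0, 0, 0, 0, 0, 93]],
  ],
)

```text
time: 34.3
ee_pos: [573.9, 322.8, 248.6]
orientation: [165.9, 90.0, -179.9]
contact_force: [-0.5, -0.0, -0.1]
grip_width: 93.0
```

```bash
python3 -c "
from h import *
plan(575,300,255,-31.5)
plan(450,-114.5,150,58.5)
"
```

```text
turn [45.6 -0.   0. ] shift [ -6.4 -18.9  12.8]
turn [-134.4   -0.    -0. ] shift [ -6.4  18.9 -12.8]
t 34.3 pos [573.9 322.8 248.6] jaw 14.1 q1 -18 q7 -29.6 w 93.0 F [-0.5 -0.  -0.1]
turn [-44.4  -0.   -0. ] shift [  98.6 -122.8 -437.7]
turn [135.6  -0.    0. ] shift [ 98.6 122.8 437.7]
t 34.3 pos [573.9 322.8 248.6] jaw 14.1 q1 -18 q7 -29.6 w 93.0 F [-0.5 -0.  -0.1]
```

Request:
arm_command(
  motion=[
    [[0, 0, 0, 0, -20, -12, 93], [0, 0, 0, 0, -40, -23, 93], [0, 0, 0, 0, -42, -24, 93], [0, 0, 0, 0, -42, -24, 93], [0, 0, 0, 0, -42, -24, 93], [0, 0, 0, 0, -42, -24, 93], [0, 0, 0, 0, -42, -24, 93], [0, 0, 0, 0, -42, -24, 93], [0, 0, 0, 0, -40, -23, 93], [0, 0, 0, 0, -20, -10, 93], [0, 0, 0, 0, 0, 0, 93], [0, 0, 0, 0, 0, 0, 93]],
  ],
)

```text
time: 35.5
ee_pos: [447.6, -103.3, 234.9]
orientation: [163.1, 88.6, 177.2]
contact_force: [-0.4, 0.5, 0.8]
grip_width: 93.2
```

Request:
arm_command(
  motion=[
    [[8, 0, 0, 0, 0, 0, 93], [8, 0, 0, 0, 0, 0, 93], [8, 0, 0, 0, 0, 0, 93], [8, 0, 0, 0, 0, 0, 93], [8, 0, 0, 0, 0, 0, 93], [8, 0, 0, 0, 0, 0, 93], [8, 0, 0, 0, 0, 0, 93], [8, 0, 0, 0, 0, 0, 93], [8, 0, 0, 0, 0, 0, 93], [8, 0, 0, 0, 0, 0, 93], [0, 0, 0, 0, 0, 0, 93], [0, 0, 0, 0, 0, 0, 93]],
  ],
)

```text
time: 36.7
ee_pos: [452.0, -72.7, 230.7]
orientation: [-141.8, 88.1, 152.0]
contact_force: [0.7, 0.2, -0.0]
grip_width: 92.8
```

```bash
python3 -c "
from h import *
plan(450,-114.5,150,-121.5)
c,W=cam('top');c2,W2=cam('side');al=np.ones((384,512),bool)
for z in((190,205),(118,135),(85,110)):
  for w,b in((W,(70,110,160,215)),(W2,(170,170,290,350))):
    try: print(z,fit(w,al,b,z))
    except Exception as e: print(z,'-',e)
save(c,'t3.png',(70,100,270,240),4)
"
```

```text
turn [55.3 -0.8  1.8] shift [80.7 20.2 36.7]
turn [-124.6   -2.1   -0.9] shift [ 80.7 -20.2 -36.7]
t 36.7 pos [452.  -72.7 230.7] jaw -66.2 q1 12 q7 -61.8 w 92.8 F [ 0.7  0.2 -0. ]
(190, 205) [575.7 320.3 198.7  40.9  40.9  14.4 575.2 319.1 415. ]
(190, 205) [574.  323.  196.8  40.5  39.9 -76.9 573.7 324.9 663. ]
(118, 135) [567.6 308.2 126.5  52.2  25.1 -31.8 566.2 306.7 137. ]
(118, 135) [570.8 330.6 124.3  53.6  36.8  14.9 568.8 337.4 261. ]
(85, 110) [573.  323.2  96.6  85.2  60.9  13.8 559.8 312.9 459. ]
(85, 110) [ 570.9  326.4   94.5   86.1   60.    13.9  569.6  336.9 1037. ]
```

View pics/t3.png

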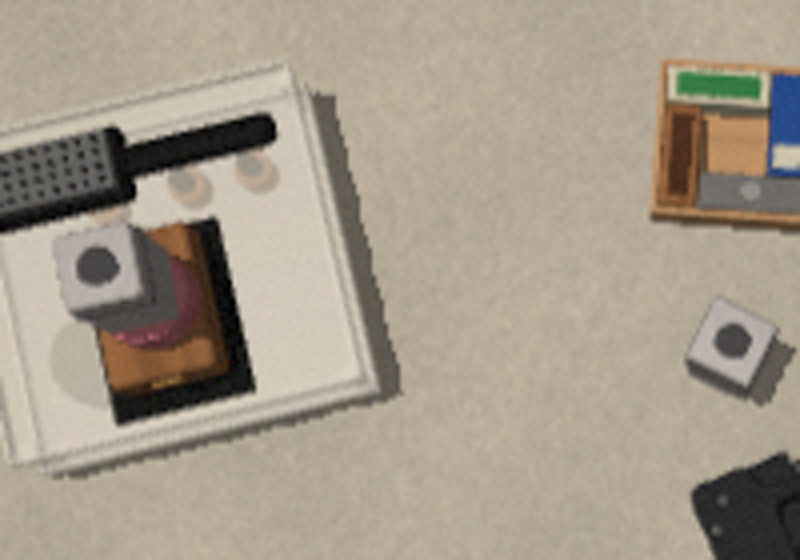

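The tower stands: the tin is 1 mm off the case and at the right height (198 mm), and the packs are still in the crate at (700,140). Next, the clipper.

Request:
arm_command(
  motion=[
    [[7.5, 0, 0, 0, 0, 0, 93], [7.5, 0, 0, 0, 0, 0, 93], [7.5, 0, 0, 0, 0, 0, 93], [7.5, 0, 0, 0, 0, 0, 93], [7.5, 0, 0, 0, 0, 0, 80], [7.5, 0, 0, 0, 0, 0, 60], [7.5, 0, 0, 0, 0, 0, 40], [0, 0, 0, 0, 0, 0, 40], [0, 0, 0, 0, 0, 0, 40], [0, 0, 0, 0, 0, 0, 40]],
  ],
)

```text
time: 37.8
ee_pos: [452.0, -71.8, 230.2]
orientation: [-90.4, 88.1, 149.9]
contact_force: [0.7, -0.3, -0.2]
grip_width: 49.5
```

```bash
python3 -c "
from h import *
plan(450,-114.5,100,-121.5)"
```

```text
turn [1.8 0.  1.9] shift [130.2  20.6  37.5]
turn [-178.1   -3.     0. ] shift [130.2 -20.6 -37.5]
t 37.8 pos [452.  -71.8 230.2] jaw -119.7 q1 3 q7 -110.0 w 49.5 F [ 0.7 -0.3 -0.2]
```

Request:
arm_command(
  motion=[
    [[1.8, 0, 1.9, 5, 0, 0, 40], [0, 0, 0, 20, 7, 12, 40], [0, 0, 0, 25, 7, 13, 40], [0, 0, 0, 25, 7, 12, 40], [0, 0, 0, 25, 0, 0, 40], [0, 0, 0, 20, 0, 0, 40], [0, 0, 0, 5, 0, 0, 40], [0, 0, 0, 0, 0, 0, 40], [0, 0, 0, 0, 0, 0, 40], [0, 0, 0, 0, 0, 0, 40]],
  ],
)

```text
time: 38.8
ee_pos: [455.6, -116.0, 104.2]
orientation: [121.6, 89.4, 1.1]
contact_force: [0.4, 0.4, -0.0]
grip_width: 40.2
```

```bash
python3 -c "
from h import *
plan(450,-114.5,40,-121.5)"
```

```text
turn [ 1.  -0.3 -0.5] shift [64.2 -5.6  1.6]
turn [-179.     0.8   -0.5] shift [64.2  5.6 -1.6]
t 38.8 pos [ 455.6 -116.   104.2] jaw -120.5 q1 8 q7 -104.2 w 40.2 F [ 0.4  0.4 -0. ]
```

Request:
arm_command(
  motion=[
    [[1, -0.3, -0.5, 10, -5, 1, 40], [0, 0, 0, 20, 0, 0, 40], [0, 0, 0, 20, 0, 0, 40], [0, 0, 0, 12, 0, 0, 40], [0, 0, 0, 0, 0, 0, 40], [0, 0, 0, 0, 0, 0, 40], [0, 0, 0, 0, 0, 0, 40]],
  ],
)

```text
time: 39.5
ee_pos: [453.4, -113.5, 42.7]
orientation: [112.9, 89.5, -8.8]
contact_force: [0.7, 0.6, 0.5]
grip_width: 40.0
```

```bash
python3 -c "
from h import *
plan(450,-114.5,2.5,-121.5)
c,W=cam('side');save(c,'s9.png',(240,110,360,210),5)"
```

```text
turn [-0.1 -0.2 -0.4] shift [40.2 -2.4  2.7]
turn [179.9  -0.7   0.3] shift [40.2  2.4 -2.7]
t 39.5 pos [ 453.4 -113.5   42.7] jaw -121.6 q1 9 q7 -104.5 w 40.0 F [0.7 0.6 0.5]
```

View pics/s9.png

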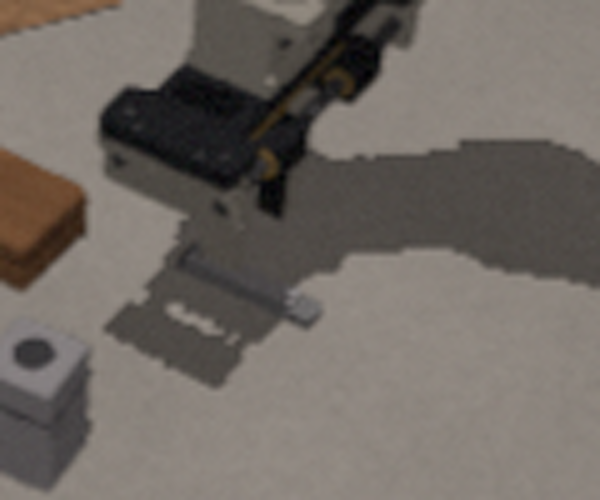

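The clipper at (250,290) runs square to the jaws and the tool is centred above it. Going down.

Request:
arm_command(
  motion=[
    [[0, 0, 0, 10, -2, 2, 40], [0, 0, 0, 12, 0, 0, 40], [0, 0, 0, 10, 0, 0, 40], [0, 0, 0, 4, 0, 0, 40], [0, 0, 0, 0, 0, 0, 40], [0, 0, 0, 0, 0, 0, 40]],
  ],
)

```text
time: 40.15
ee_pos: [451.9, -114.8, 5.8]
orientation: [110.9, 89.3, -10.7]
contact_force: [1.3, 0.2, 0.4]
grip_width: 40.1
```

```bash
python3 -c "
from h import *
plan(450,-114.5,2.5,-121.5)"
```

```text
turn [-0.1 -0.3 -0.7] shift [ 3.3 -1.8  0.8]
turn [179.9  -1.1   0.4] shift [ 3.3  1.8 -0.8]
t 40.1 pos [ 451.9 -114.8    5.8] jaw -121.6 q1 10 q7 -104.0 w 40.1 F [1.3 0.2 0.4]
```

Request:
arm_command(
  motion=[
    [[0, 0, -0.5, 3, -1, 0, 40], [0, 0, 0, 0, 0, 0, 40], [0, 0, 0, 0, 0, 0, 5], [0, 0, 0, 0, 0, 0, 5], [0, 0, 0, 0, 0, 0, 5], [0, 0, 0, 0, 0, 0, 5], [0, 0, 0, 0, 0, 0, 5], [0, 0, 0, 0, 0, 0, 5]],
  ],
)

```text
time: 40.95
ee_pos: [451.8, -114.4, 3.6]
orientation: [139.2, 89.6, 17.6]
contact_force: [-0.0, -0.2, -0.2]
grip_width: 14.5
```

```bash
python3 -c "
from h import *
plan(450,-114.5,2.5,-121.5)"
```

```text
turn [-0.1 -0.3 -0.3] shift [ 1.1 -1.5  1. ]
turn [179.9  -0.4   0.5] shift [ 1.1  1.5 -1. ]
t 41.0 pos [ 451.8 -114.4    3.6] jaw -121.6 q1 10 q7 -103.9 w 14.5 F [-0.  -0.2 -0.2]
```

Gripped, with the opening at 14.5–15 mm. Lifting, then turning toward the mat.

Request:
arm_command(
  motion=[
    [[0, 0, 0, 0, 0, 0, 5], [0, 0, 0, -10, 0, 0, 5], [0, 0, 0, -20, 0, 0, 5], [0, 0, 0, -30, 0, 0, 5], [0, 0, 0, -30, 0, 0, 5], [0, 0, 0, -30, 0, 0, 5], [0, 0, 0, -15, 0, 0, 5], [0, 0, 0, 0, 0, 0, 5], [0, 0, 0, 0, 0, 0, 5]],
  ],
)

```text
time: 41.85
ee_pos: [449.7, -114.4, 147.1]
orientation: [142.9, 89.6, 21.2]
contact_force: [-0.0, -0.6, -0.5]
grip_width: 14.6
```

Request:
arm_command(
  motion=[
    [[-7, 0, 0, 0, 0, 0, 5], [-7, 0, 0, 0, 0, 0, 5], [-7, 0, 0, 0, 0, 0, 5], [-7, 0, 0, 0, 0, 0, 5], [-7, 0, 0, 0, 0, 0, 5], [-7, 0, 0, 0, 0, 0, 5], [-7, 0, 0, 0, 0, 0, 5], [-7, 0, 0, 0, 0, 0, 5], [0, 0, 0, 0, 0, 0, 5], [0, 0, 0, 0, 0, 0, 5], [0, 0, 0, 0, 0, 0, 5]],
  ],
)

```text
time: 42.95
ee_pos: [440.1, -112.2, 135.5]
orientation: [-143.9, 88.7, 152.5]
contact_force: [-0.0, -0.5, -1.2]
grip_width: 14.2
```

```bash
python3 -c "
from h import *
plan(597,-357,120,-63.5)"
```

```text
turn [-0.1 -1.   0.8] shift [ 15.5  31.2 289.1]
turn [179.9   1.2   1.6] shift [  15.5  -31.2 -289.1]
t 43.0 pos [ 440.1 -112.2  135.5] jaw -63.6 q1 20 q7 -59.5 w 14.2 F [-0.  -0.5 -1.2]
```

Request:
arm_command(
  motion=[
    [[0, -1, 0.8, 0, 2, 20, 5], [0, 0, 0, 0, 4, 35, 5], [0, 0, 0, 0, 5, 42, 5], [0, 0, 0, 0, 5, 42, 5], [0, 0, 0, 0, 5, 42, 5], [0, 0, 0, 0, 5, 42, 5], [0, 0, 0, 0, 3, 30, 5], [0, 0, 0, 0, 2, 15, 5], [0, 0, 0, 0, 0, 5, 5], [0, 0, 0, 0, 0, 0, 5], [0, 0, 0, 0, 0, 0, 5], [0, 0, 0, 0, 0, 0, 5]],
  ],
)

```text
time: 44.15
ee_pos: [593.0, -364.1, 132.3]
orientation: [-12.5, 89.3, -76.7]
contact_force: [0.4, -1.0, 0.2]
grip_width: 14.9
```

```bash
python3 -c "
from h import *
plan(597,-357,60,-63.5)"
```

```text
turn [-0.7  0.7  0.2] shift [72.3  6.7 -4.6]
turn [179.3   0.3  -1.1] shift [72.3 -6.7  4.6]
t 44.1 pos [ 593.  -364.1  132.3] jaw -64.2 q1 35 q7 -41.3 w 14.9 F [ 0.4 -1.   0.2]
```

Request:
arm_command(
  motion=[
    [[-0.7, 0.7, 0.2, 10, 6, -4, 5], [0, 0, 0, 25, 0, 0, 5], [0, 0, 0, 30, 0, 0, 5], [0, 0, 0, 22, 0, 0, 5], [0, 0, 0, 10, 0, 0, 5], [0, 0, 0, 0, 0, 0, 5], [0, 0, 0, 0, 0, 0, 5], [0, 0, 0, 0, 0, 0, 5]],
  ],
)

```text
time: 44.95
ee_pos: [600.5, -349.1, 33.7]
orientation: [110.0, 89.6, 47.2]
contact_force: [0.1, 0.3, -0.9]
grip_width: 14.7
```

```bash
python3 -c "
from h import *
plan(597,-357,8,-63.5)"
```

```text
turn [ 0.7 -0.2 -0.4] shift [25.7 -6.7  5.6]
turn [-179.3    0.6   -0.2] shift [25.7  6.7 -5.6]
t 45.0 pos [ 600.5 -349.1   33.7] jaw -62.8 q1 34 q7 -41.8 w 14.7 F [ 0.1  0.3 -0.9]
```

Request:
arm_command(
  motion=[
    [[0.7, -0.2, -0.4, 5, -6, 5, 5], [0, 0, 0, 10, 0, 0, 5], [0, 0, 0, 6, 0, 0, 5], [0, 0, 0, 0, 0, 0, 5], [0, 0, 0, 0, 0, 0, 5]],
  ],
)

```text
time: 45.45
ee_pos: [598.7, -358.4, 13.9]
orientation: [21.4, 89.6, -42.3]
contact_force: [0.6, 0.3, 0.0]
grip_width: 14.6
```

```bash
python3 -c "
from h import *
plan(597,-357,8,-63.5)"
```

```text
turn [-0.2  0.3 -0.1] shift [ 5.9 -0.9 -2. ]
turn [179.8  -0.2  -0.5] shift [5.9 0.9 2. ]
t 45.5 pos [ 598.7 -358.4   13.9] jaw -63.7 q1 34 q7 -42.4 w 14.6 F [0.6 0.3 0. ]
```

Request:
arm_command(
  motion=[
    [[0, 0, 0, 4, -1, -2, 5], [0, 0, 0, 2, 0, 0, 5], [0, 0, 0, 0.5, 0, 0, 5], [0, 0, 0, 0, 0, 0, 5]],
  ],
)

```text
time: 45.85
ee_pos: [597.3, -357.1, 7.9]
orientation: [24.2, 89.6, -39.5]
contact_force: [1.0, 0.5, -1.1]
grip_width: 14.5
```

Request:
arm_command(
  motion=[
    [[0, 0, 0, 0.5, 0, 0, 5], [0, 0, 0, 0, 0, 0, 25], [0, 0, 0, 0, 0, 0, 35], [0, 0, 0, 0, 0, 0, 45], [0, 0, 0, -10, 0, 0, 45], [0, 0, 0, -25, 0, 0, 45], [0, 0, 0, -40, 0, 0, 45], [0, 0, 0, -40, 0, 0, 45], [0, 0, 0, -20, 0, 0, 45], [0, 0, 0, 0, 0, 0, 45], [0, 0, 0, 0, 0, 0, 45]],
  ],
)

```text
time: 46.95
ee_pos: [596.8, -356.2, 149.4]
orientation: [28.6, 89.5, -35.0]
contact_force: [-0.2, 0.7, -0.2]
grip_width: 45.0
```

Request:
arm_command(
  motion=[
    [[0, 0, 0, -10, -30, 0, 45], [0, 0, 0, -10, -45, 0, 45], [0, 0, 0, 0, -45, 0, 45], [0, 0, 0, 0, -30, 0, 45], [0, 0, 0, 0, 0, 0, 45], [0, 0, 0, 0, 0, 0, 45], [0, 0, 0, 0, 0, 0, 45]],
  ],
)

```text
time: 47.65
ee_pos: [455.5, -419.2, 157.9]
orientation: [-171.9, 89.4, 124.7]
contact_force: [0.4, 0.8, -0.2]
grip_width: 44.8
```

```bash
python3 -c "
from h import *
plan(597,-357,8,-63.5)
c,W=cam('top');c2,W2=cam('side');al=np.ones((384,512),bool)
for z in((190,205),(85,110)):
  for w,b in((W,(70,110,160,215)),(W2,(170,170,290,350))): print(z,fit(w,al,b,z))
sat=lambda c:c['image'].astype(int).max(2)-c['image'].astype(int).min(2)
print('clip top',fit(W,sat(c)<35,(372,140,430,206),(12,30)),'mat 598.8 -358.0')
print('clip side',fit(W2,sat(c2)<35,(212,92,272,126),(9,30)),'mat 595.2 -356.1')
a=c['image'][95:165,225:285];b=c['image'][135:210,365:435]
f=lambda i,w,h:cv2.resize(i[...,::-1],(w,h),interpolation=cv2.INTER_CUBIC)
cv2.imwrite('pics/f.png',np.hstack([f(a,360,420),f(b,392,420)]))
"
```

```text
turn [ 0.1 -0.6  0.1] shift [149.9 154.4   7.5]
turn [-1.799e+02 -1.000e-01 -1.000e+00] shift [ 149.9 -154.4   -7.5]
t 47.6 pos [ 455.5 -419.2  157.9] jaw -63.4 q1 47 q7 -29.8 w 44.8 F [ 0.4  0.8 -0.2]
(190, 205) [576.  320.4 198.8  41.6  40.2  13.4 575.2 319.1 422. ]
(190, 205) [573.9 323.2 196.8  41.1  40.  -76.8 573.7 324.9 661. ]
(85, 110) [572.8 323.6  96.4  84.9  61.   14.2 559.8 313.1 457. ]
(85, 110) [ 570.8  326.4   94.7   85.9   60.2   14.2  569.4  337.  1042. ]
clip top [ 598.4 -356.1   15.6   79.    16.3   25.5  598.5 -355.6  188. ] mat 598.8 -358.0
clip side [ 596.3 -354.2   12.8   77.7   18.9   25.8  596.9 -351.7   93. ] mat 595.2 -356.1
```

View pics/f.png

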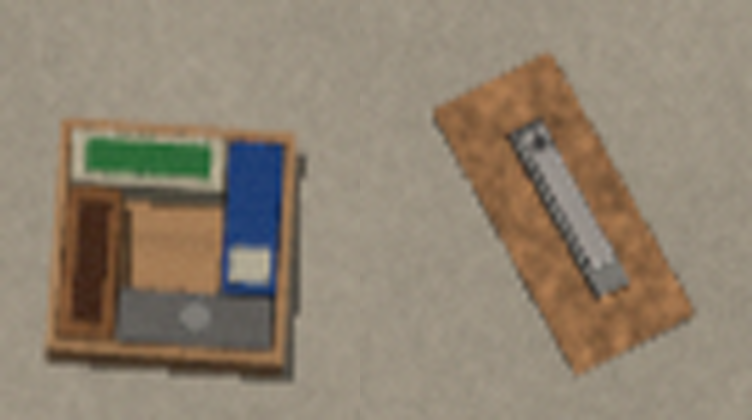

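The clipper at (570,210) lies flat in the middle of the mat and all four packs are in the crate. The tower is unchanged and the gripper is clear, so I'm handing in.

```bash
python3 -c "
from rig import *
print(sign_off())"
```

```text
the job is handed in; nothing more can be done
None
```

The tower is built on the pad, the clipper lies on the cork mat, and I handed the job in at about 48 s of the 128 s allowed. No verdict is reported, so the figures below are from my own last camera checks:

| Check | Measured | Limit |
|---|---|---|
| Box from pad centre | about 2 mm, within 1° | 12 mm, 0.25 rad (14°) |
| Case from box centre | about 4 mm | 12 mm |
| Tin from case centre | about 1 mm, upright, top at 198 mm as expected | 12 mm |
| Clipper from mat centre | about 2 mm, within 1°, flat | 14 mm, 0.25 rad (14°) |

- **Case:** its position was measured before the tin covered it. The box and tin had not moved by the last check.
- **Packs:** all four are still in the crate. The three I measured part-way through the lift (soap, nail brush, plasters) had moved less than 1 mm. The floss box I checked only by eye.
- **Gripper:** it was open and clear of everything at hand-in.
- **Disagreement:** the two cameras differ by 2–4 mm in absolute position, but their relative offsets agree. No check failed.

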